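# Change the batch on the gum-pot warmer

### The arm

A 6-joint arm with a two-finger parallel gripper is mounted at the origin on the work surface. World frame = base frame: x ahead of the robot, y to its left, z up, the work surface at z = 0. Lengths are in m, angles in rad, forces in N, time in s.
With the tool pointing down it reaches from about 0.35 to 0.875 m from the base axis. Payload 15.5 kg.
Tool frame: the origin (TCP) lies at the very end of the fingers, on their centre line; the grasp point (between the pads) lies grip_depth behind it (grip_depth is the distance from the TCP to the grasp point, in m); z points along the fingers, y is the line along which they close (so a half turn about z gives the same grasp; the last joint's range is limited). The gripper opens to 85 mm and grips with 20 to 120 N. Pads are 22 mm wide; open, the fingers measure 114 mm over their backs; the gripper's body (76 mm by 85 mm) begins 54 mm behind the grasp point. The pads swing forward as they close: fully open they stand 13 mm farther back than shut.
Start: joints at [-0.096, 0.494, 1.345, -0, 1.302, -0.096], TCP at [0.625, 0, 0.207] pointing down, gripper open.
Joint ranges: [-2.91, 2.91], [-0.82, 2.16], [0.22, 2.67], [-1.22, 4.37], [0.12, 2.79], [-3.08, 3.08]. Speed limits (rad/s): [1.89, 1.89, 2.57, 3.01, 3.01, 3.01].

### API

Orientations are given as a unit quaternion [w, x, y, z].
In Python, from rig import * gives the robot as it stands.
- The arm moves only by the tool apply_moves, never from a script. Its argument "increments" is a list of rows, each a list of 3 entries, a list of its own where there are three numbers: the shift along the tool's x, y, z scaled (see below), then the turn, a rotation vector about the tool's x, y, z scaled (see below), then the opening, from 0 (shut) to 1 (fully open). A call has 1 to 10 rows; each row is the pose to reach, as a shift and turn from the pose commanded when the call began, along the tool's axes at that moment; what a row does not reach only later rows make up. The controller multiplies each number of a shift by 300 mm and each number of a turn by 30 degrees. A row lasts 1/10 s, in which the tool goes at most 50 mm and 8.59 degrees, less where a joint would pass 70% of its speed; a pose out of reach is approached as far as the arm can. A call with a number of a shift or a turn outside -1 to 1 is refused whole. A call with a gripper value outside its range is refused whole. The fingers move at their own pace and stop on an object; "newtons" is the grip in N (left out, the last holds). Time passes only in rows, so rows that repeat a pose let the fingers close. It gives the time, the measured TCP pose, the force, the opening and the grip force at its end, in the units of the state.
- observe(): the state, without advancing time (a new reading comes with each control period).
- capture(name): name is "scene" or "side" or "wrist"; returns a dict with "image" (420x560x3 uint8, red, green, blue), "K" (3x3 intrinsics, pixels), "extrinsics" (4x4, takes a point from camera to world coordinates). Camera axes: x right, y up, looking along -z (the intrinsics and any distortion apply to the point x, -y, -z); pixel columns grow to the right and rows downward; lengths in m; the calibration is good to about 2 mm. A picture is of the moment at which its call begins. There is no depth.
- sign_off(): hands the job in; it is judged then, once.
The state is a dict: "clock": time; "q": joint angles; "qvel": joint speeds; "joint_torque": joint torques, N m; "tcp_pos": TCP position; "ee_rot": TCP orientation; "contact_force": force on the tool from outside, world axes, zero at the start; "torque": the same for the moment, N m; "gripper_width": opening from 0.0 (shut) to 1.0 (fully open); "grip_force": force on a finger pad.
Only numpy, scipy, OpenCV 4.12 (cv2) and the standard library are available. Lean on these libraries where they do the work, as an engineer would, in place of code of your own. Each camera call takes 0.05 s, during which the arm holds its last target. There are 200 camera calls.

### The job

Change the batch on the pot warmer: first press its selector knob down and turn it to off (the red mark), letting it spring back up (never force it round unpressed), then move every blue-lidded pot from the warmer to the brown wooden tray and stand exactly three of the yellow-lidded pots in the warmer's well. Then press the knob down again, turn it to setting 3 (three dots) and let it spring up. All these pots must end upright; leave the two spare yellow pots out of the warmer and the tray, and leave the other things on the table where they are.

Things in the scene. Friction and masses are not known exactly. Their poses are not given: they have to be found in the camera images.
- blue_1: 60 g closed pot, clear body 45 mm in diameter under a blue lid 48 mm in diameter and 12 mm thick, 40 mm tall in all; origin at the centre of its underside, z up when it stands; a finished pot that starts standing in the warmer's well (2 to 4 of the four are present)
- blue_2: 60 g closed pot, clear body 45 mm in diameter under a blue lid 48 mm in diameter and 12 mm thick, 40 mm tall in all; origin at the centre of its underside, z up when it stands; a finished pot that starts standing in the warmer's well (2 to 4 of the four are present)
- blue_3: 60 g closed pot, clear body 45 mm in diameter under a blue lid 48 mm in diameter and 12 mm thick, 40 mm tall in all; origin at the centre of its underside, z up when it stands; a finished pot that starts standing in the warmer's well (2 to 4 of the four are present)
- blue_4: 60 g closed pot, clear body 45 mm in diameter under a blue lid 48 mm in diameter and 12 mm thick, 40 mm tall in all; origin at the centre of its underside, z up when it stands; a finished pot that starts standing in the warmer's well (2 to 4 of the four are present)
- yellow_1: 60 g closed pot, clear body 45 mm in diameter under a yellow lid 48 mm in diameter and 12 mm thick, 40 mm tall in all; origin at the centre of its underside, z up when it stands; a fresh pot that starts standing on the pale board (all five are present)
- yellow_2: 60 g closed pot, clear body 45 mm in diameter under a yellow lid 48 mm in diameter and 12 mm thick, 40 mm tall in all; origin at the centre of its underside, z up when it stands; a fresh pot that starts standing on the pale board (all five are present)
- yellow_3: 60 g closed pot, clear body 45 mm in diameter under a yellow lid 48 mm in diameter and 12 mm thick, 40 mm tall in all; origin at the centre of its underside, z up when it stands; a fresh pot that starts standing on the pale board (all five are present)
- yellow_4: 60 g closed pot, clear body 45 mm in diameter under a yellow lid 48 mm in diameter and 12 mm thick, 40 mm tall in all; origin at the centre of its underside, z up when it stands; a fresh pot that starts standing on the pale board (all five are present)
- yellow_5: 60 g closed pot, clear body 45 mm in diameter under a yellow lid 48 mm in diameter and 12 mm thick, 40 mm tall in all; origin at the centre of its underside, z up when it stands; a fresh pot that starts standing on the pale board (all five are present)
- warmer: blue-grey pot warmer, a fixed slab 130 (x) by 420 (y) by 30 mm, origin at the centre of its underside, z up; its left part (+y) is the well, its right end (centre at y = -157.5 mm) a grey housing 45 mm high that carries the selector
- well (a point): centre of the well's flat floor, 30 mm above the table, axes as the warmer's; the well is 100 (x) by 290 mm (y) inside (y from -145 to 145 mm), within a steel rim 6 mm wide and 8 mm high; pots may stand anywhere in it (the four blue pots start in a row along y, 70 mm apart, and three yellow fit 90 mm apart)
- tray_in (a point): centre of the inner floor of the brown wooden tray for finished pots (fixed, 170 (x) by 270 mm (y) outside, walls 6 mm thick, rim 14 mm above the table); x, y along its sides, z up
- board: pale wooden board, fixed, 190 (x) by 270 (y) by 16 mm, origin at the centre of its underside; board and tray stand to the left and right in front of the warmer, either way round
- sel_grip (a point): the selector's grip point, on its vertical axis, 76 mm above the table when the knob is up; it moves and turns with the knob. The knob is an orange bar 50 mm long (this x), 14 mm thick (this y), 24 mm tall, from 15 mm below this point to 9 mm above it, on a black disc 66 mm in diameter whose top lies 15 mm below this point; the white line on the bar and disc points along this +x
- sel_turn (a joint): turn of the selector in rad, growing clockwise seen from above: 0 off (red mark, the line points along the warmer's +x), 0.45 setting 1 (one white dot), 0.90 setting 2 (two dots, where it starts), 1.35 setting 3 (three dots). A gate blocks turning while the knob is up and lets it turn only when pressed at least 6 mm; let go within about 0.1 rad of a setting it springs up and locks there
- sel_press (a joint): how far the knob is pressed down, m: 0 up, 0.008 fully down at its stop; a spring pushes it up with 3 N when up and 7 N when fully down
- scissors: yellow and grey handled scissors, about 165 mm long, lying flat; origin at the underside; a bystander, to be left alone
- blade: flat rounded steel blade, 120 mm across; origin at the underside; a bystander, to be left alone
- spray: clear spray bottle with white head, 68 mm in diameter, 190 mm tall; origin at the underside; a bystander, to be left alone
- dish: white dish, 90 mm across, 30 mm tall; origin at the underside; a bystander, to be left alone
- ruler: brass ruler 160 by 28 by 6 mm, lying flat; origin at the underside; a bystander, to be left alone

How it is judged:
On the way, in this order (a step that is already met when the one before it is completed fails the run):
1. the selector is at off and has sprung up (value of joint sel_turn below 0.12 rad and value of joint sel_press below 0.0025 m), for 0.2 s.
2. every blue pot stands in the tray, the selector off (x of blue_1 in the frame of tray_in between -0.08 and 0.08 m and y of blue_1 in the frame of tray_in between -0.13 and 0.13 m and z of blue_1 in the frame of tray_in between -0.006 and 0.006 m and angle between each of blue_1, blue_2, blue_3, blue_4's own z axis and vertical below 0.15 rad and linear speed of each of blue_1, blue_2, blue_3, blue_4 below 0.05 m/s and x of blue_2 in the frame of tray_in between -0.08 and 0.08 m and y of blue_2 in the frame of tray_in between -0.13 and 0.13 m and z of blue_2 in the frame of tray_in between -0.006 and 0.006 m and x of blue_3 in the frame of tray_in between -0.08 and 0.08 m and y of blue_3 in the frame of tray_in between -0.13 and 0.13 m and z of blue_3 in the frame of tray_in between -0.006 and 0.006 m and x of blue_4 in the frame of tray_in between -0.08 and 0.08 m and y of blue_4 in the frame of tray_in between -0.13 and 0.13 m and z of blue_4 in the frame of tray_in between -0.006 and 0.006 m and value of joint sel_turn below 0.12 rad), for 0.2 s.
3. exactly three yellow pots stand in the well, the selector off ((height (world z) of yellow_1 below 0.022 m or (x of yellow_1 in the frame of well between -0.05 and 0.05 m and y of yellow_1 in the frame of well between -0.145 and 0.145 m and z of yellow_1 in the frame of well between -0.006 and 0.006 m and angle between yellow_1's own z axis and vertical below 0.15 rad and linear speed of yellow_1 below 0.05 m/s)) and (height (world z) of yellow_2 below 0.022 m or (x of yellow_2 in the frame of well between -0.05 and 0.05 m and y of yellow_2 in the frame of well between -0.145 and 0.145 m and z of yellow_2 in the frame of well between -0.006 and 0.006 m and angle between yellow_2's own z axis and vertical below 0.15 rad and linear speed of yellow_2 below 0.05 m/s)) and (height (world z) of yellow_3 below 0.022 m or (x of yellow_3 in the frame of well between -0.05 and 0.05 m and y of yellow_3 in the frame of well between -0.145 and 0.145 m and z of yellow_3 in the frame of well between -0.006 and 0.006 m and angle between yellow_3's own z axis and vertical below 0.15 rad and linear speed of yellow_3 below 0.05 m/s)) and (height (world z) of yellow_4 below 0.022 m or (x of yellow_4 in the frame of well between -0.05 and 0.05 m and y of yellow_4 in the frame of well between -0.145 and 0.145 m and z of yellow_4 in the frame of well between -0.006 and 0.006 m and angle between yellow_4's own z axis and vertical below 0.15 rad and linear speed of yellow_4 below 0.05 m/s)) and (height (world z) of yellow_5 below 0.022 m or (x of yellow_5 in the frame of well between -0.05 and 0.05 m and y of yellow_5 in the frame of well between -0.145 and 0.145 m and z of yellow_5 in the frame of well between -0.006 and 0.006 m and angle between yellow_5's own z axis and vertical below 0.15 rad and linear speed of yellow_5 below 0.05 m/s)) and ((height (world z) of each of yellow_1, yellow_2, yellow_3 above 0.024 m and height (world z) of each of yellow_4, yellow_5 below 0.022 m) or (height (world z) of each of yellow_1, yellow_2, yellow_4 above 0.024 m and height (world z) of each of yellow_3, yellow_5 below 0.022 m) or (height (world z) of each of yellow_1, yellow_2, yellow_5 above 0.024 m and height (world z) of each of yellow_3, yellow_4 below 0.022 m) or (height (world z) of each of yellow_1, yellow_3, yellow_4 above 0.024 m and height (world z) of each of yellow_2, yellow_5 below 0.022 m) or (height (world z) of each of yellow_1, yellow_3, yellow_5 above 0.024 m and height (world z) of each of yellow_2, yellow_4 below 0.022 m) or (height (world z) of each of yellow_1, yellow_4, yellow_5 above 0.024 m and height (world z) of each of yellow_2, yellow_3 below 0.022 m) or (height (world z) of each of yellow_1, yellow_5 below 0.022 m and height (world z) of each of yellow_2, yellow_3, yellow_4 above 0.024 m) or (height (world z) of each of yellow_1, yellow_4 below 0.022 m and height (world z) of each of yellow_2, yellow_3, yellow_5 above 0.024 m) or (height (world z) of each of yellow_1, yellow_3 below 0.022 m and height (world z) of each of yellow_2, yellow_4, yellow_5 above 0.024 m) or (height (world z) of each of yellow_1, yellow_2 below 0.022 m and height (world z) of each of yellow_3, yellow_4, yellow_5 above 0.024 m)) and not (x of yellow_1 in the frame of tray_in between -0.08 and 0.08 m and y of yellow_1 in the frame of tray_in between -0.13 and 0.13 m) and not (x of yellow_2 in the frame of tray_in between -0.08 and 0.08 m and y of yellow_2 in the frame of tray_in between -0.13 and 0.13 m) and not (x of yellow_3 in the frame of tray_in between -0.08 and 0.08 m and y of yellow_3 in the frame of tray_in between -0.13 and 0.13 m) and not (x of yellow_4 in the frame of tray_in between -0.08 and 0.08 m and y of yellow_4 in the frame of tray_in between -0.13 and 0.13 m) and not (x of yellow_5 in the frame of tray_in between -0.08 and 0.08 m and y of yellow_5 in the frame of tray_in between -0.13 and 0.13 m) and value of joint sel_turn below 0.12 rad), for 0.2 s.
4. the selector is at setting 3 and has sprung up (value of joint sel_turn above 1.25 rad and value of joint sel_press below 0.0025 m), for 0.2 s.
At the end, for the whole second after the job is handed in: All blue pots upright (0.15 rad) and still on the tray floor; exactly three yellow pots likewise on the well floor (origin within 50 by 145 mm of its centre), the other two lower than it (below 22 mm) and out of the tray; selector past 1.25 rad and pressed less than 2.5 mm; bystanders within 30 mm (all of step 4 and x of blue_1 in the frame of tray_in between -0.08 and 0.08 m and y of blue_1 in the frame of tray_in between -0.13 and 0.13 m and z of blue_1 in the frame of tray_in between -0.006 and 0.006 m and angle between each of blue_1, blue_2, blue_3, blue_4's own z axis and vertical below 0.15 rad and linear speed of each of blue_1, blue_2, blue_3, blue_4 below 0.05 m/s and x of blue_2 in the frame of tray_in between -0.08 and 0.08 m and y of blue_2 in the frame of tray_in between -0.13 and 0.13 m and z of blue_2 in the frame of tray_in between -0.006 and 0.006 m and x of blue_3 in the frame of tray_in between -0.08 and 0.08 m and y of blue_3 in the frame of tray_in between -0.13 and 0.13 m and z of blue_3 in the frame of tray_in between -0.006 and 0.006 m and x of blue_4 in the frame of tray_in between -0.08 and 0.08 m and y of blue_4 in the frame of tray_in between -0.13 and 0.13 m and z of blue_4 in the frame of tray_in between -0.006 and 0.006 m and (height (world z) of yellow_1 below 0.022 m or (x of yellow_1 in the frame of well between -0.05 and 0.05 m and y of yellow_1 in the frame of well between -0.145 and 0.145 m and z of yellow_1 in the frame of well between -0.006 and 0.006 m and angle between yellow_1's own z axis and vertical below 0.15 rad and linear speed of yellow_1 below 0.05 m/s)) and (height (world z) of yellow_2 below 0.022 m or (x of yellow_2 in the frame of well between -0.05 and 0.05 m and y of yellow_2 in the frame of well between -0.145 and 0.145 m and z of yellow_2 in the frame of well between -0.006 and 0.006 m and angle between yellow_2's own z axis and vertical below 0.15 rad and linear speed of yellow_2 below 0.05 m/s)) and (height (world z) of yellow_3 below 0.022 m or (x of yellow_3 in the frame of well between -0.05 and 0.05 m and y of yellow_3 in the frame of well between -0.145 and 0.145 m and z of yellow_3 in the frame of well between -0.006 and 0.006 m and angle between yellow_3's own z axis and vertical below 0.15 rad and linear speed of yellow_3 below 0.05 m/s)) and (height (world z) of yellow_4 below 0.022 m or (x of yellow_4 in the frame of well between -0.05 and 0.05 m and y of yellow_4 in the frame of well between -0.145 and 0.145 m and z of yellow_4 in the frame of well between -0.006 and 0.006 m and angle between yellow_4's own z axis and vertical below 0.15 rad and linear speed of yellow_4 below 0.05 m/s)) and (height (world z) of yellow_5 below 0.022 m or (x of yellow_5 in the frame of well between -0.05 and 0.05 m and y of yellow_5 in the frame of well between -0.145 and 0.145 m and z of yellow_5 in the frame of well between -0.006 and 0.006 m and angle between yellow_5's own z axis and vertical below 0.15 rad and linear speed of yellow_5 below 0.05 m/s)) and ((height (world z) of each of yellow_1, yellow_2, yellow_3 above 0.024 m and height (world z) of each of yellow_4, yellow_5 below 0.022 m) or (height (world z) of each of yellow_1, yellow_2, yellow_4 above 0.024 m and height (world z) of each of yellow_3, yellow_5 below 0.022 m) or (height (world z) of each of yellow_1, yellow_2, yellow_5 above 0.024 m and height (world z) of each of yellow_3, yellow_4 below 0.022 m) or (height (world z) of each of yellow_1, yellow_3, yellow_4 above 0.024 m and height (world z) of each of yellow_2, yellow_5 below 0.022 m) or (height (world z) of each of yellow_1, yellow_3, yellow_5 above 0.024 m and height (world z) of each of yellow_2, yellow_4 below 0.022 m) or (height (world z) of each of yellow_1, yellow_4, yellow_5 above 0.024 m and height (world z) of each of yellow_2, yellow_3 below 0.022 m) or (height (world z) of each of yellow_1, yellow_5 below 0.022 m and height (world z) of each of yellow_2, yellow_3, yellow_4 above 0.024 m) or (height (world z) of each of yellow_1, yellow_4 below 0.022 m and height (world z) of each of yellow_2, yellow_3, yellow_5 above 0.024 m) or (height (world z) of each of yellow_1, yellow_3 below 0.022 m and height (world z) of each of yellow_2, yellow_4, yellow_5 above 0.024 m) or (height (world z) of each of yellow_1, yellow_2 below 0.022 m and height (world z) of each of yellow_3, yellow_4, yellow_5 above 0.024 m)) and not (x of yellow_1 in the frame of tray_in between -0.08 and 0.08 m and y of yellow_1 in the frame of tray_in between -0.13 and 0.13 m) and not (x of yellow_2 in the frame of tray_in between -0.08 and 0.08 m and y of yellow_2 in the frame of tray_in between -0.13 and 0.13 m) and not (x of yellow_3 in the frame of tray_in between -0.08 and 0.08 m and y of yellow_3 in the frame of tray_in between -0.13 and 0.13 m) and not (x of yellow_4 in the frame of tray_in between -0.08 and 0.08 m and y of yellow_4 in the frame of tray_in between -0.13 and 0.13 m) and not (x of yellow_5 in the frame of tray_in between -0.08 and 0.08 m and y of yellow_5 in the frame of tray_in between -0.13 and 0.13 m)); the robot touches nothing.
It fails at once if the scissors, blade, spray bottle, dish or ruler is shifted more than 30 mm (distance of any of scissors, blade, spray, dish, ruler from where it was at the start of the episode above 0.03 m).
It fails at once if the selector is forced from one setting to another without being pressed down (value of joint sel_press below 0.003 m and (value of joint sel_turn between 0.175 and 0.275 rad or value of joint sel_turn between 0.625 and 0.725 rad or value of joint sel_turn between 1.075 and 1.175 rad)).
Of blue_1, blue_2, blue_3, blue_4 only 2 to 4 are there at a start; the rules pass over those that are not, and their reading is None.
At some moment in a run one of blue_1, blue_2, blue_3, blue_4, yellow_1, yellow_2, yellow_3, yellow_4, yellow_5 may be knocked a few centimetres aside while the robot is not near it.
It also fails if it takes over 210 s, if anything falls off the work surface, if the arm or the gripper's body presses on something with over 40 N, if the wrist force passes 120 N, or if a joint passes its speed limit or range.

## Working session

There is one attempt and no reset: what is moved stays moved. The work goes in short steps, Python scripts to look and compute and a tool call to move; the robot and the scene stay as the last step left them, time stands still between calls to the robot, and variables do not carry over. Pictures are saved under pics/ and viewed, at most 14 in all, crops included, and the job is handed in when it is done.

Besides the shell and the picture viewer there is one more tool, called after "Emit:" as name(argument=value, ...), one argument or row to a line, values as JSON. apply_moves: Moves the arm, as the interface text tells. Shifts and turns lie within -1 to 1; 1 stands for 300 mm of shift or 30 degrees of turn. Its arguments: {"type":"object","properties":{"increments":{"type":"array"},"newtons":{"type":"number"}},"required":["increments"]}

```bash
ls; mkdir -p pics; python3 - <<'E'
from rig import *
import cv2,numpy as np
s=observe();print(s)
try: print(grip_depth)
except Exception as e: print(e)
for n in("scene","side","wrist"):
    c=capture(n);cv2.imwrite(f"pics/{n}0.png",c["image"][:,:,::-1]);np.savez(f"{n}0.npz",**{k:c[k] for k in("image","K","extrinsics")});print(n,c["K"].tolist(),np.round(c["extrinsics"],3).tolist(),c.keys())
E
```

```text
pics
{'clock': 0.0, 'q': array([-9.54923417e-02,  4.94177365e-01,  1.34611100e+00, -1.04629761e-06,
        1.30250685e+00, -9.54921674e-02]), 'qvel': array([-4.43800072e-04, -5.10246801e-04,  1.31014348e-03, -9.20757205e-05,
        2.61522563e-04,  1.08256076e-03]), 'joint_torque': array([-2.68344644e-03, -8.82162237e+01, -3.83866239e+01, -4.40739132e-04,
        1.02696815e-02,  1.38197843e-04]), 'tcp_pos': array([6.24619549e-01, 4.40633877e-05, 2.06110712e-01]), 'ee_rot': array([-4.63451882e-04,  7.07106617e-01,  7.07106690e-01, -3.83084157e-04]), 'contact_force': array([ 0.20203791, -0.61260701, -1.05470493]), 'torque': array([-0.03096889, -0.04576454,  0.02125813]), 'grip_force': 0.0, 'gripper_width': 1.0006887493968748}
0.0187
scene [[434.022918050813, 0.0, 272.31832903569375], [0.0, 434.022918050813, 209.44263968145293], [0.0, 0.0, 1.0]] [[-0.67, -0.616, 0.415, 1.079], [0.743, -0.565, 0.36, 0.431], [0.013, 0.549, 0.836, 1.041], [0.0, 0.0, 0.0, 1.0]] dict_keys(['image', 'K', 'extrinsics'])
side [[516.0644443956351, 0.0, 283.4854449405983], [0.0, 516.0644443956351, 212.60086399549655], [0.0, 0.0, 1.0]] [[-0.985, 0.123, -0.118, 0.454], [-0.17, -0.652, 0.739, 0.925], [0.014, 0.748, 0.663, 0.887], [0.0, 0.0, 0.0, 1.0]] dict_keys(['image', 'K', 'extrinsics'])
wrist [[298.7874752521829, 0.0, 277.0938371804404], [0.0, 298.7874752521829, 210.59796878369633], [0.0, 0.0, 1.0]] [[1.0, -0.001, 0.001, 0.625], [0.001, 0.951, 0.309, 0.079], [-0.002, -0.309, 0.951, 0.372], [0.0, 0.0, 0.0, 1.0]] dict_keys(['image', 'K', 'extrinsics'])
```

View pics/scene0.png

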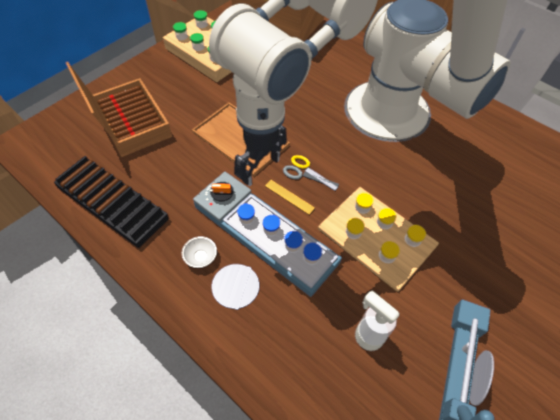

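View pics/side0.png

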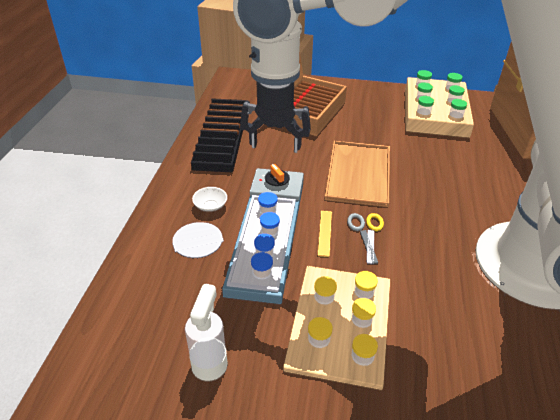

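Both views show four blue pots in the well (scene px ~(247,212),(271,223),(293,240),(313,251)), five yellow pots on the board at the left, the tray to the right beyond the arm, and the knob at scene (222,188) / side (277,174).

```bash
cat > h.py <<'E'
import numpy as np,cv2
from rig import *
def ray(c,u,v):
    K,E=c["K"],c["extrinsics"]
    d=np.array([(u-K[0,2])/K[0,0],-(v-K[1,2])/K[1,1],-1.]);return E[:3,3],E[:3,:3]@d
def onplane(c,u,v,z):
    o,d=ray(c,u,v);return o+d*(z-o[2])/d[2]
def tri(c1,p1,c2,p2):
    o1,d1=ray(c1,*p1);o2,d2=ray(c2,*p2)
    t=np.linalg.lstsq(np.c_[d1,-d2],o2-o1,rcond=None)[0]
    a,b=o1+t[0]*d1,o2+t[1]*d2
    return (a+b)/2,np.linalg.norm(a-b)
def proj(c,p):
    E=c["extrinsics"];q=E[:3,:3].T@(np.asarray(p)-E[:3,3]);K=c["K"]
    return K[0,0]*q[0]/-q[2]+K[0,2],K[1,1]*-q[1]/-q[2]+K[1,2]
R=dict(blue=((105,150,60),(125,255,255)),yellow=((22,150,90),(32,255,255)),orange=((5,170,120),(17,255,255)))
def mask(c,col):
    return cv2.inRange(cv2.cvtColor(c["image"],cv2.COLOR_RGB2HSV),*[np.array(x) for x in R[col]])
def blobs(c,col,amin=60):
    m=cv2.morphologyEx(mask(c,col),cv2.MORPH_OPEN,np.ones((3,3),np.uint8))
    n,l,s,ce=cv2.connectedComponentsWithStats(m)
    return [(*np.round(ce[i],1),int(s[i,4]),*map(int,s[i,:4])) for i in range(1,n) if s[i,4]>=amin]
def lids(cs,cd,col,z0=.064):
    # match blobs between views by triangulation gap and height
    out=[]
    for a in blobs(cs,col):
        for b in blobs(cd,col):
            if a[2]>900 or b[2]>1200: continue
            p,g=tri(cs,a[:2],cd,b[:2])
            if g<.006 and .02<p[2]<.09: out.append((np.round(p,4).tolist(),round(g,4),a[:3],b[:3]))
    return out
def load(n): return dict(np.load(n+".npz"))
E
python3 - <<'E'
from h import *
cs,cd,cw=load("scene0"),load("side0"),load("wrist0")
for col in R:
    print(col);print(blobs(cs,col));print(blobs(cd,col))
    for x in lids(cs,cd,col):print(x)
v=np.hstack([cv2.resize(cs["image"][150:300,180:330],(500,500),interpolation=2)[:, :400],cv2.resize(cd["image"][160:310,220:320],(333,500),interpolation=2)])[:,:,::-1]
cv2.imwrite("pics/crop1.png",v)
cv2.imwrite("pics/crop2.png",np.vstack([cv2.resize(cs["image"][90:170,185:310],(780,500),interpolation=2)])[:,:,::-1])
E
```

```text
blue
[(np.float64(57.7), np.float64(35.5), 9368, 0, 0, 150, 101), (np.float64(245.7), np.float64(211.4), 197, 238, 204, 16, 16), (np.float64(271.0), np.float64(222.7), 207, 263, 215, 16, 16), (np.float64(293.3), np.float64(239.1), 218, 285, 232, 17, 16), (np.float64(312.1), np.float64(251.1), 230, 304, 243, 17, 17)]
[(np.float64(128.6), np.float64(38.2), 11181, 47, 0, 155, 86), (np.float64(414.3), np.float64(42.5), 13940, 305, 0, 206, 91), (np.float64(267.4), np.float64(199.3), 224, 259, 193, 18, 14), (np.float64(269.1), np.float64(219.8), 249, 260, 212, 19, 16), (np.float64(264.0), np.float64(242.1), 275, 255, 234, 19, 17), (np.float64(261.4), np.float64(261.5), 319, 251, 253, 22, 18)]
([0.6478, -0.0374, 0.0625], np.float64(0.0029), (np.float64(245.7), np.float64(211.4), 197), (np.float64(267.4), np.float64(199.3), 224))
([0.629, 0.0372, 0.0637], np.float64(0.0031), (np.float64(271.0), np.float64(222.7), 207), (np.float64(269.1), np.float64(219.8), 249))
([0.6263, 0.1124, 0.063], np.float64(0.0025), (np.float64(293.3), np.float64(239.1), 218), (np.float64(264.0), np.float64(242.1), 
[... 687 characters left out ...]
312.3), 198, 353, 303, 20, 17), (np.float64(319.7), np.float64(328.2), 443, 308, 317, 24, 23), (np.float64(364.5), np.float64(345.5), 476, 352, 334, 26, 24)]
([0.4763, 0.203, 0.0477], np.float64(0.0028), (np.float64(355.1), np.float64(225.7), 217), (np.float64(325.1), np.float64(286.2), 331))
([0.386, 0.3366, 0.0495], np.float64(0.0034), (np.float64(416.2), np.float64(232.9), 246), (np.float64(364.5), np.float64(345.5), 476))
([0.4747, 0.3123, 0.0491], np.float64(0.0032), (np.float64(389.8), np.float64(249.4), 248), (np.float64(319.7), np.float64(328.2), 443))
orange
[(np.float64(222.5), np.float64(188.0), 120, 213, 183, 18, 10)]
[(np.float64(276.9), np.float64(174.9), 92, 271, 168, 13, 14)]
```

View pics/wrist0.png

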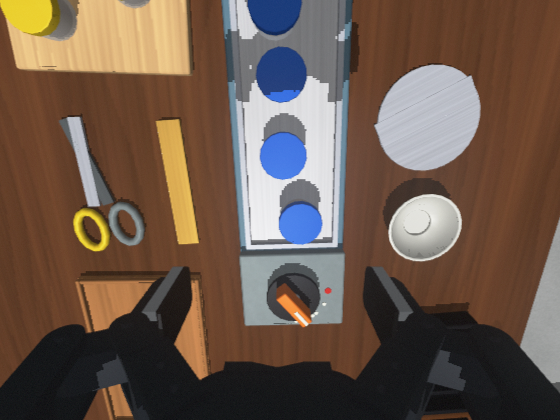

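View pics/crop1.png

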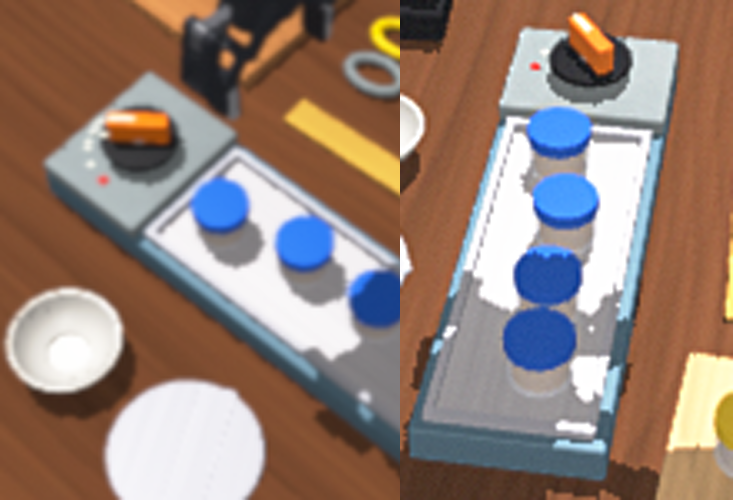

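The wrist view gives the knob at (293,297) with its line pointing lower right (towards +x,-y), red mark at (328,290); the crop confirms the knob at setting 2 and four upright pots, free of each other.

```bash
python3 - <<'E'
from h import *
cs,cd,cw=load("scene0"),load("side0"),load("wrist0")
o=[blobs(c,"orange")[0][:2] for c in(cs,cd)]
print("knob",tri(cs,o[0],cd,o[1]))
ow=blobs(cw,"orange");print(ow)
m=mask(cw,"orange");ys,xs=np.nonzero(m[240:340,250:340]);
r=cv2.minAreaRect(np.c_[xs+250,ys+240].astype(np.float32));print(r)
bx=cv2.boxPoints(r);print(np.array([onplane(cw,*b,.085) for b in bx]).round(4))
print("wrist/scene",tri(cs,o[0],cw,ow[0][:2]),"wrist/side",tri(cd,o[1],cw,ow[0][:2]))
# black disc
g=cw["image"][240:340,240:350].max(2);dk=((g<60)*255).astype(np.uint8);
n,l,s,ce=cv2.connectedComponentsWithStats(dk);print(s[1:],ce[1:]+240)
u8=((dk>0)|(m[240:340,240:350]>0)).astype(np.uint8)
cn=max(cv2.findContours(u8,0,1)[0],key=cv2.contourArea);(x,y),rr=cv2.minEnclosingCircle(cn);print("disc",x+240,y+240,rr,onplane(cw,x+240,y+240,.061))
h=cv2.cvtColor(cw["image"],cv2.COLOR_RGB2HSV);R["red"]=((174,120,120),(180,255,255))
print("red",blobs(cw,"red",4), blobs(cs,"red",3),blobs(cd,"red",3))
for nm,p in dict(A=(240,255),B=(344,252),C=(344,323),D=(244,326)).items(): print(nm,onplane(cw,*p,.045).round(4))
for nm,p in dict(farL=(223.3,288.5),farR=(281.6,292),nrL=(250.9,193),nrR=(298.7,198.4)).items(): print(nm,onplane(cd,*p,.034).round(4))
for nm,p in dict(a=(333,142),b=(390,144),c=(388,203),d=(328,197)).items(): print("tray",nm,onplane(cd,*p,.014).round(4))
for nm,c in(("w",cw),):
  for b in blobs(c,"blue")+blobs(c,"yellow"): print(b, onplane(c,*b[:2],.07).round(4))
R["yellow"]=((20,120,60),(36,255,255))
b=[x for x in blobs(cd,"yellow",30)];print(b)
E
```

```text
knob (array([ 0.64017035, -0.13309801,  0.06942796]), np.float64(0.006482565499620801))
[(np.float64(291.4), np.float64(305.9), 319, 277, 294, 34, 28)]
((293.5775146484375, 309.3886413574219), (39.445899963378906, 11.686582565307617), 47.38594055175781)
[[ 0.6231 -0.1182  0.085 ]
 [ 0.6327 -0.108   0.085 ]
 [ 0.6636 -0.1463  0.085 ]
 [ 0.6541 -0.1573  0.085 ]]
wrist/scene (array([ 0.64108207, -0.13167194,  0.0781083 ]), np.float64(0.0012428351852580074)) wrist/side (array([ 0.64366593, -0.14874639,  0.05452509]), np.float64(0.0029900833044672133))
[[ 28  33  50  35 407]
 [ 78  51   1   3   3]
 [ 27  53   1   2   2]
 [ 76  59   2   2   2]
 [ 78  61   1   1   1]
 [ 71  64   7  10  24]
 [ 33  72   1   1   1]
 [ 53  80   2   1   2]] [[293.94594595 285.93611794]
 [318.         292.        ]
 [267.         293.5       ]
 [316.5        299.5       ]
 [318.         301.        ]
 [313.58333333 308.25      ]
 [273.         312.        ]
 [293.5        320.        ]]
disc 293.5 309.5 20.11228370666504 [ 0.64456781 -0.14987564  0.061     ]
red [] [] []
A [ 0.5794 -0.084   0.045 ]
B [ 0.705  -0.
[... 567 characters left out ...]
  ]
(np.float64(300.0), np.float64(223.4), 1354, 279, 204, 43, 40) [ 0.6491 -0.0338  0.07  ]
(np.float64(32.0), np.float64(15.1), 1719, 0, 0, 60, 36) [0.4089 0.1611 0.07  ]
(np.float64(91.0), np.float64(229.1), 835, 73, 208, 37, 43) [ 0.4221 -0.0407  0.07  ]
[(np.float64(324.9), np.float64(232.5), 443, 318, 211, 14, 45), (np.float64(374.7), np.float64(221.7), 187, 366, 213, 18, 18), (np.float64(365.9), np.float64(280.5), 368, 355, 271, 23, 20), (np.float64(325.1), np.float64(286.0), 365, 314, 276, 23, 21), (np.float64(363.5), np.float64(308.4), 417, 352, 298, 24, 22), (np.float64(319.8), np.float64(328.1), 462, 308, 317, 25, 23), (np.float64(364.5), np.float64(345.4), 492, 352, 334, 26, 24)]
```

View pics/crop2.png

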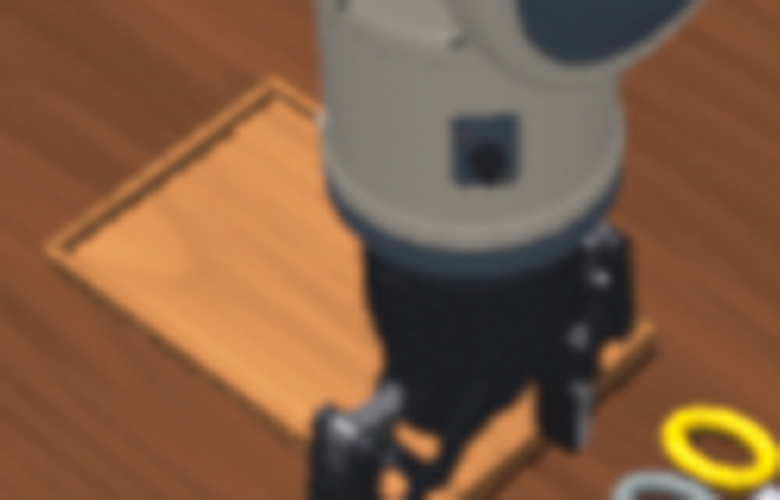

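Crop 2 shows the empty tray with its left corner at scene (193,130). Measured: knob axis ≈ (0.643,-0.1325), warmer yaw ≈ +2°, which matches the housing corners and the stated sizes. I'll move above the knob and check.

Emit:
apply_moves(
  increments=[
    [[-0.44, 0.06, 0.2], [0, 0, -1], 0.5],
    [[-0.44, 0.06, 0.2], [0, 0, -1], 0.5],
    [[-0.44, 0.06, 0.2], [0, 0, -1], 0.5],
    [[-0.44, 0.06, 0.2], [0, 0, -1], 0.5],
    [[-0.44, 0.06, 0.2], [0, 0, -1], 0.5],
    [[-0.44, 0.06, 0.2], [0, 0, -1], 0.5],
  ],
  newtons=60,
)

```text
clock: 0.75
tcp_pos: [0.643, -0.1315, 0.1468]
ee_rot: [-0.0, 0.501, 0.865, 0.0]
contact_force: [-0.2, 1.1, 0.5]
gripper_width: 0.502
grip_force: 0.0
```

```bash
cat >> h.py <<'E'
from scipy.spatial.transform import Rotation as Ro
def snap(n,tag):
    c=capture(n);cv2.imwrite(f"pics/{n}{tag}.png",c["image"][:,:,::-1]);np.savez(f"{n}{tag}.npz",**{k:c[k] for k in("image","K","extrinsics")});return c
def go(p,yaw=None):
    """tool-frame scaled shift (and turn about tool z) to reach world p, closing-line angle yaw deg"""
    s=observe();w,x,y,z=s["ee_rot"];Rm=Ro.from_quat([x,y,z,w])
    d=Rm.inv().apply(np.asarray(p)-s["tcp_pos"])/.3
    yv=Rm.apply([0,1,0]);cur=np.degrees(np.arctan2(yv[1],yv[0]))
    return d.round(4).tolist(),"yaw",round(cur,2),None if yaw is None else round((cur-yaw)/30,4),"tilt",round(np.degrees(np.arccos(-Rm.apply([0,0,1])[2])),2)
E
python3 - <<'E'
from h import *
s=observe();print(s["tcp_pos"],s["clock"],s["gripper_width"])
c=snap("wrist",1);print(np.round(c["extrinsics"],3).tolist())
m=mask(c,"orange");ys,xs=np.nonzero(m)
n,l,st,ce=cv2.connectedComponentsWithStats(m);i=1+np.argmax(st[1:,4]);ys,xs=np.nonzero(l==i)
r=cv2.minAreaRect(np.c_[xs,ys].astype(np.float32));print(r)
P=np.array([onplane(c,*b,.085) for b in cv2.boxPoints(r)]);print(P.round(4),P.mean(0))
print(go([.643,-.1325,.12],40.4))
E
```

```text
[ 0.64299956 -0.13152877  0.14680457] 0.75 0.5023333729917414
[[0.867, -0.474, -0.154, 0.603], [0.498, 0.825, 0.267, -0.063], [0.0, -0.308, 0.951, 0.313], [0.0, 0.0, 0.0, 1.0]]
((275.8077087402344, 216.0384521484375), (60.79600524902344, 17.25821876525879), 78.69007110595703)
[[ 0.6203 -0.1174  0.085 ]
 [ 0.6305 -0.1084  0.085 ]
 [ 0.6644 -0.1474  0.085 ]
 [ 0.6537 -0.1571  0.085 ]] [ 0.64223262 -0.13258393  0.085     ]
([-0.0036, -0.0025, 0.0902], 'yaw', np.float64(29.88), np.float64(-0.3505), 'tilt', np.float64(0.02))
```

View pics/wrist1.png

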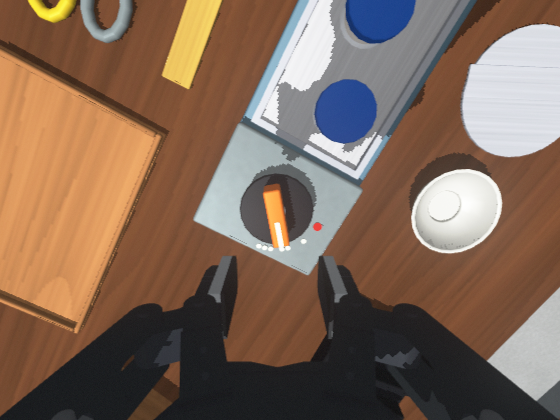

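The picture shows the knob at (276,215), its line at two dots, the red dot at (317,227), and the tray edge at left (165,130). Position agrees with the first view within 1 mm. Descend, then grip.

Emit:
apply_moves(
  increments=[
    [[-0.004, -0.003, 0.1], [0, 0, -0.35], 0.5],
    [[-0.004, -0.003, 0.19], [0, 0, -0.35], 0.5],
    [[-0.004, -0.003, 0.272], [0, 0, -0.35], 0.5],
    [[-0.004, -0.003, 0.272], [0, 0, -0.35], 0.5],
    [[-0.004, -0.003, 0.272], [0, 0, -0.35], 0.0],
    [[-0.004, -0.003, 0.272], [0, 0, -0.35], 0.0],
    [[-0.004, -0.003, 0.272], [0, 0, -0.35], 0.0],
    [[-0.004, -0.003, 0.272], [0, 0, -0.35], 0.0],
    [[-0.004, -0.003, 0.272], [0, 0, -0.35], 0.0],
  ],
)

```text
clock: 1.7
tcp_pos: [0.6431, -0.1335, 0.0657]
ee_rot: [0.0, 0.419, 0.908, 0.0]
contact_force: [0.4, -0.4, -0.1]
gripper_width: -0.0
grip_force: 0.0
```

```bash
python3 - <<'E'
from h import *
print(observe())
a=snap("scene",2)["image"];b=snap("side",2)["image"];w=snap("wrist",2)["image"]
cv2.imwrite("pics/m2.png",np.hstack([cv2.resize(a[130:230,170:290],(400,333),interpolation=2),cv2.resize(b[110:210,220:340],(400,333),interpolation=2)])[:,:,::-1])
E
```

```text
{'clock': 1.7, 'q': array([-2.95619148e-01,  6.86230490e-01,  1.40245138e+00, -2.14362517e-05,
        1.05209861e+00, -1.00236341e+00]), 'qvel': array([-0.00049761,  0.00715426,  0.00202142,  0.00042406, -0.00075966,
        0.00069064]), 'joint_torque': array([ 9.07672592e-02, -9.80815887e+01, -3.13259661e+01,  2.87813797e-03,
        4.37853902e-03,  9.27745452e-03]), 'tcp_pos': array([ 0.64305637, -0.13354254,  0.06567399]), 'ee_rot': array([4.03579176e-04, 4.18706684e-01, 9.08121439e-01, 4.59972049e-05]), 'contact_force': array([ 0.38254541, -0.4284173 , -0.14474708]), 'torque': array([ 2.38615300e-02, -1.94246722e-02, -3.89708023e-05]), 'grip_force': 0.0, 'gripper_width': -0.0003458965308666137}
```

View pics/m2.png

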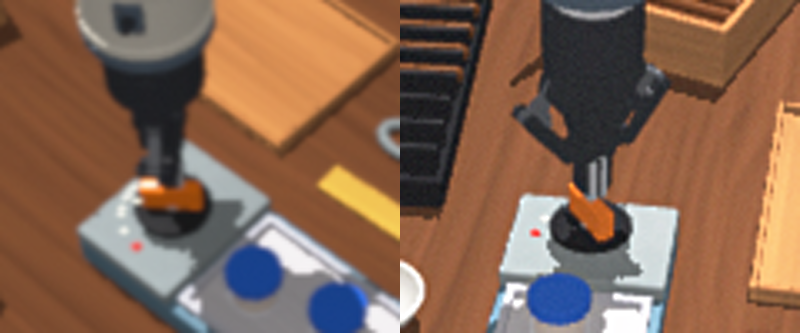

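View pics/wrist2.png

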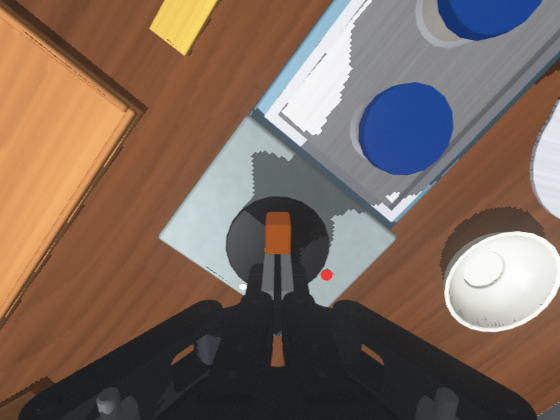

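The picture shows the shut fingers apparently over or at the bar (wrist (278,250)); check where the tip projects.

```bash
python3 - <<'E'
from h import *
for n in("scene2","side2","wrist2"):
    c=load(n)
    print(n,[np.round(proj(c,[.6425,-.133,z]),1).tolist() for z in(.061,.0657,.085,.1)], [np.round(proj(c,[.6425+s*.0162,-.133-s*.019,.085]),1).tolist() for s in(-1,1)])
im=[]
c=load("scene2")["image"][160:210,195:250];d=load("side2")["image"][140:200,255:310]
cv2.imwrite("pics/m3.png",np.hstack([cv2.resize(c,(400,364),interpolation=0),cv2.resize(d,(334,364),interpolation=0)])[:,:,::-1])
E
```

```text
scene2 [[222.2, 191.5], [222.1, 190.5], [221.5, 186.3], [221.0, 183.0]] [[230.6, 186.6], [212.3, 186.1]]
side2 [[276.8, 176.5], [276.8, 175.0], [276.9, 169.1], [276.9, 164.4]] [[281.8, 174.2], [272.1, 164.1]]
wrist2 [[277.7, 245.6], [277.7, 248.8], [277.8, 264.0], [277.9, 278.3]] [[277.9, 221.1], [277.7, 303.0]]
```

View pics/m3.png

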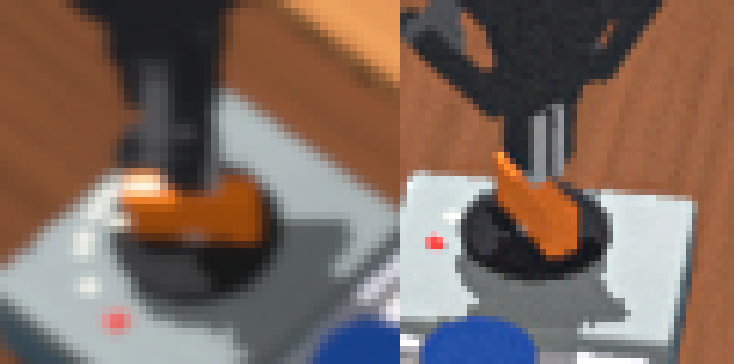

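Both views show the fingertips ending at the bar's top rather than astride it. I'll lift, and triangulate where the tip really is against the reported TCP.

Emit:
apply_moves(
  increments=[
    [[0, 0, -0.1], [0, 0, 0], 0.0],
    [[0, 0, -0.2], [0, 0, 0], 0.0],
    [[0, 0, -0.2], [0, 0, 0], 0.0],
  ],
)

```text
clock: 2.15
tcp_pos: [0.645, -0.1341, 0.1291]
ee_rot: [0.003, 0.419, 0.908, 0.0]
contact_force: [0.3, -0.5, 0.7]
gripper_width: 0.002
grip_force: 0.0
```

```bash
python3 - <<'E'
from h import *
s=observe();print(s["tcp_pos"],s["gripper_width"])
cs=snap("scene",3);cd=snap("side",3)
for c in(cs,cd): print([np.round(proj(c,s["tcp_pos"]+[0,0,z]),1).tolist() for z in(-.01,0,.01,.02,.03)])
c=cs["image"][135:210,185:260];d=cd["image"][120:195,240:315]
cv2.imwrite("pics/m4.png",np.hstack([cv2.resize(c,(375,375),interpolation=0),cv2.resize(d,(375,375),interpolation=0)])[:,:,::-1])
E
```

```text
[ 0.64498659 -0.13412445  0.12905501] 0.0019776212306512157
[[219.4, 179.1], [219.1, 176.8], [218.7, 174.4], [218.4, 172.1], [218.0, 169.7]]
[[276.1, 158.0], [276.1, 154.7], [276.1, 151.5], [276.1, 148.2], [276.2, 144.9]]
```

View pics/m4.png

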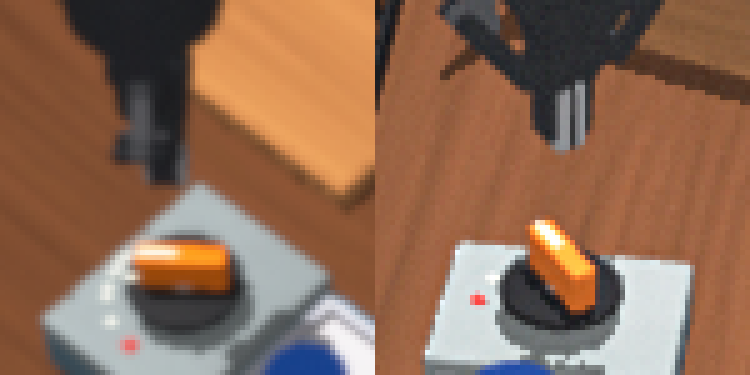

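The tip sits in scene (219,172) and side (278,150), i.e. about 15–19 mm above the reported TCP, so the fingers passed over the bar. I'll approach lower, stepwise, watching the force.

Emit:
apply_moves(
  increments=[
    [[0, 0, 0.0], [0, 0, 0], 0.4],
    [[0, 0, 0.0], [0, 0, 0], 0.4],
    [[0, 0, 0.0], [0, 0, 0], 0.4],
    [[0, 0, 0.12], [0, 0, 0], 0.4],
    [[0, 0, 0.19], [0, 0, 0], 0.4],
    [[0, 0, 0.22], [0, 0, 0], 0.4],
    [[0, 0, 0.22], [0, 0, 0], 0.4],
    [[0, 0, 0.22], [0, 0, 0], 0.4],
  ],
)

```text
clock: 3.05
tcp_pos: [0.6434, -0.1337, 0.0598]
ee_rot: [0.0, 0.419, 0.908, 0.0]
contact_force: [0.5, -0.7, 0.3]
gripper_width: 0.399
grip_force: 0.0
```

Emit:
apply_moves(
  increments=[
    [[0, 0, 0], [0, 0, 0], 0.0],
    [[0, 0, 0], [0, 0, 0], 0.0],
    [[0, 0, 0], [0, 0, 0], 0.0],
    [[0, 0, 0], [0, 0, 0], 0.0],
  ],
)

```text
clock: 3.45
tcp_pos: [0.6432, -0.1337, 0.0597]
ee_rot: [0.001, 0.419, 0.908, 0.0]
contact_force: [-0.1, -1.8, 2.6]
gripper_width: 0.001
grip_force: 1.4
```

Contact on the bar top only now, at a TCP of 0.060: the offset is about 20–25 mm. Open, go 20 mm lower, and grip.

Emit:
apply_moves(
  increments=[
    [[0, 0, -0.06], [0, 0, 0], 0.35],
    [[0, 0, -0.06], [0, 0, 0], 0.35],
    [[0, 0, -0.06], [0, 0, 0], 0.35],
    [[0, 0, 0.03], [0, 0, 0], 0.35],
    [[0, 0, 0.05], [0, 0, 0], 0.35],
    [[0, 0, 0.06], [0, 0, 0], 0.35],
    [[0, 0, 0.06], [0, 0, 0], 0.35],
  ],
)

```text
clock: 4.15
tcp_pos: [0.6426, -0.1334, 0.0408]
ee_rot: [-0.0, 0.419, 0.908, -0.0]
contact_force: [-0.5, 0.7, 0.2]
gripper_width: 0.346
grip_force: 0.0
```

Emit:
apply_moves(
  increments=[
    [[0, 0, 0], [0, 0, 0], 0.0],
    [[0, 0, 0], [0, 0, 0], 0.0],
    [[0, 0, 0], [0, 0, 0], 0.0],
    [[0, 0, 0], [0, 0, 0], 0.0],
  ],
)

```text
clock: 4.55
tcp_pos: [0.6431, -0.1336, 0.0416]
ee_rot: [0.0, 0.419, 0.908, 0.0]
contact_force: [-0.3, -0.9, 3.4]
gripper_width: 0.147
grip_force: 62.3
```

```bash
python3 - <<'E'
from h import *
print(observe()["tcp_pos"])
a=snap("scene",4)["image"];b=snap("side",4)["image"]
c=a[135:210,185:260];d=b[120:195,240:315]
cv2.imwrite("pics/m5.png",np.hstack([cv2.resize(c,(375,375),interpolation=0),cv2.resize(d,(375,375),interpolation=0)])[:,:,::-1])
E
```

```text
[ 0.64309946 -0.13363373  0.04155554]
```

Gripped (12.5 mm ≈ the 14 mm bar). Press down and check the travel before turning.

Emit:
apply_moves(
  increments=[
    [[0, 0, 0.015], [0, 0, 0], 0.0],
    [[0, 0, 0.03], [0, 0, 0], 0.0],
    [[0, 0, 0.03], [0, 0, 0], 0.0],
    [[0, 0, 0.03], [0, 0, 0], 0.0],
  ],
)

```text
clock: 5.05
tcp_pos: [0.6435, -0.1337, 0.0335]
ee_rot: [0.001, 0.419, 0.908, 0.0]
contact_force: [-7.2, -0.3, 27.9]
gripper_width: 0.148
grip_force: 65.8
```

8 mm travel and 28 N: on its stop. Turn counterclockwise.

Emit:
apply_moves(
  increments=[
    [[0, 0, -0.002], [0, 0, -0.2], 0.0],
    [[0, 0, -0.002], [0, 0, -0.4], 0.0],
    [[0, 0, -0.002], [0, 0, -0.6], 0.0],
    [[0, 0, -0.002], [0, 0, -0.8], 0.0],
    [[0, 0, -0.002], [0, 0, -1.0], 0.0],
    [[0, 0, -0.002], [0, 0, -1.0], 0.0],
  ],
)

```text
clock: 5.65
tcp_pos: [0.6431, -0.134, 0.0337]
ee_rot: [0.001, 0.167, 0.986, -0.0]
contact_force: [-5.6, -2.1, 20.8]
gripper_width: 0.145
grip_force: 65.0
```

Emit:
apply_moves(
  increments=[
    [[0, 0, 0], [0, 0, -0.2], 0.0],
    [[0, 0, 0], [0, 0, -0.4], 0.0],
    [[0, 0, 0], [0, 0, -0.6], 0.0],
    [[0, 0, 0], [0, 0, -0.72], 0.0],
    [[0, 0, 0], [0, 0, -0.72], 0.0],
    [[0, 0, 0], [0, 0, -0.72], 0.0],
  ],
)

```text
clock: 6.25
tcp_pos: [0.6431, -0.1342, 0.0337]
ee_rot: [0.0, -0.018, 1.0, -0.001]
contact_force: [-6.1, -4.6, 22.4]
gripper_width: 0.146
grip_force: 64.9
```

```bash
python3 - <<'E'
from h import *
print(go([.643,-.1325,.12],92));s=observe();print(s["tcp_pos"],s["torque"],s["contact_force"])
E
```

```text
([-0.0002, 0.0054, -0.2878], 'yaw', np.float64(92.11), np.float64(0.0037), 'tilt', np.float64(0.09))
[ 0.64309713 -0.13422033  0.03366052] [-0.80818144  1.18225097 -0.00632035] [-6.08870021 -4.5785957  22.35186121]
```

Emit:
apply_moves(
  increments=[
    [[0, 0, -0.02], [0, 0, 0], 0.0],
    [[0, 0, -0.027], [0, 0, 0], 0.0],
    [[0, 0, -0.027], [0, 0, 0], 0.4],
    [[0, 0, -0.027], [0, 0, 0], 0.4],
    [[0, 0, -0.027], [0, 0, 0], 0.4],
    [[0, 0, -0.1], [0, 0, 0], 0.4],
    [[0, 0, -0.25], [0, 0, 0.2], 0.4],
    [[0, 0, -0.4], [0, 0, 0.4], 0.5],
    [[0, 0, -0.5], [0, 0, 0.7], 0.7],
    [[0, 0, -0.5], [0, 0, 1.0], 0.8],
  ],
)

```text
clock: 7.25
tcp_pos: [0.645, -0.134, 0.1874]
ee_rot: [0.004, 0.237, 0.971, -0.0]
contact_force: [0.2, -0.2, -1.5]
gripper_width: 0.796
grip_force: 0.0
```

Emit:
apply_moves(
  increments=[
    [[0, 0, 0], [0, 0, 0.2], 0.8],
    [[0, 0, 0], [0, 0, 0.4], 0.8],
    [[0, 0, 0], [0, 0, 0.7], 0.8],
    [[0, 0, 0], [0, 0, 1.0], 0.8],
    [[0, 0, 0], [0, 0, 1.0], 0.8],
  ],
)

```text
clock: 7.75
tcp_pos: [0.6427, -0.1333, 0.1823]
ee_rot: [-0.0, 0.479, 0.878, 0.0]
contact_force: [-0.3, 0.5, -0.6]
gripper_width: 0.803
grip_force: 0.0
```

Emit:
apply_moves(
  increments=[
    [[0, 0, 0], [0, 0, 0.2], 0.8],
    [[0, 0, 0], [0, 0, 0.4], 0.8],
    [[0, 0, 0], [0, 0, 0.7], 0.8],
    [[0, 0, 0], [0, 0, 1.0], 0.8],
    [[0, 0, 0], [0, 0, 1.0], 0.8],
  ],
)

```text
clock: 8.25
tcp_pos: [0.6427, -0.1334, 0.1824]
ee_rot: [-0.0, 0.689, 0.725, -0.0]
contact_force: [0.0, 0.2, 0.0]
gripper_width: 0.799
grip_force: 0.0
```

```bash
python3 - <<'E'
from h import *
s=observe();print(s["tcp_pos"],s["clock"])
cs=snap("scene",5);cd=snap("side",5);cw=snap("wrist",5)
for x in lids(cs,cd,"blue")+lids(cs,cd,"yellow"):print(x[:2])
for b in blobs(cw,"blue"): print(b,onplane(cw,*b[:2],.07).round(4))
print("knob dir",blobs(cw,"orange"))
m=mask(cw,"orange");n,l,st,ce=cv2.connectedComponentsWithStats(m);i=1+np.argmax(st[1:,4]);ys,xs=np.nonzero(l==i)
P=np.array([onplane(cw,*b,.085) for b in cv2.boxPoints(cv2.minAreaRect(np.c_[xs,ys].astype(np.float32)))]);print(P.round(4).tolist())
print(go([.648,-.0374,.12],0))
E
```

```text
[ 0.64273064 -0.13338547  0.18242769] 8.25
([0.6477, -0.0375, 0.0623], np.float64(0.0034))
([0.6288, 0.036, 0.0623], np.float64(0.0036))
([0.6285, 0.1139, 0.0662], np.float64(0.0056))
([0.621, 0.171, 0.0615], np.float64(0.0053))
([0.3927, 0.2487, 0.0493], np.float64(0.0034))
([0.4762, 0.203, 0.0489], np.float64(0.0032))
([0.3859, 0.3368, 0.0497], np.float64(0.0032))
(np.float64(273.9), np.float64(11.3), 1178, 247, 0, 55, 28) [0.631  0.0235 0.07  ]
(np.float64(291.1), np.float64(90.3), 2375, 265, 62, 53, 58) [ 0.6491 -0.0348  0.07  ]
knob dir [(np.float64(279.8), np.float64(198.7), 325, 255, 193, 50, 11)]
[[0.6192, -0.1247, 0.085], [0.6665, -0.122, 0.085], [0.6679, -0.1382, 0.085], [0.6197, -0.141, 0.085]]
([0.3186, 0.0356, 0.2085], 'yaw', np.float64(3.26), np.float64(0.1085), 'tilt', np.float64(0.01))
```

View pics/wrist5.png

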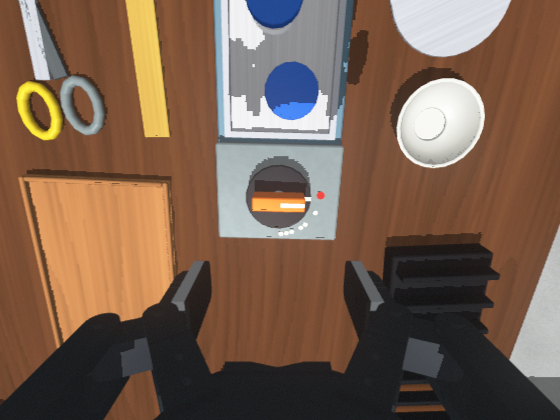

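The knob is at (280,200) pointing at the red dot (320,195), sprung up; the tray's near edge runs (23,178)–(172,180). Next, the pot nearest the knob; I also refine the tray corners.

Emit:
apply_moves(
  increments=[
    [[0.16, 0.018, 0.1], [0, 0, 0.1085], 0.8],
    [[0.3186, 0.0356, 0.2], [0, 0, 0.1085], 0.8],
    [[0.3186, 0.0356, 0.2], [0, 0, 0.1085], 0.8],
    [[0.3186, 0.0356, 0.35], [0, 0, 0.1085], 0.8],
    [[0.3186, 0.0356, 0.48], [0, 0, 0.1085], 0.8],
    [[0.3186, 0.0356, 0.535], [0, 0, 0.1085], 0.8],
    [[0.3186, 0.0356, 0.535], [0, 0, 0.1085], 0.8],
    [[0.3186, 0.0356, 0.535], [0, 0, 0.1085], 0.8],
  ],
  newtons=40,
)

```text
clock: 9.2
tcp_pos: [0.6491, -0.0378, 0.0229]
ee_rot: [0.0, 0.709, 0.706, 0.0]
contact_force: [-0.5, -0.5, 0.2]
gripper_width: 0.799
grip_force: 0.0
```

Emit:
apply_moves(
  increments=[
    [[0, 0, 0], [0, 0, 0], 0.3],
    [[0, 0, 0], [0, 0, 0], 0.3],
    [[0, 0, 0], [0, 0, 0], 0.3],
    [[0, 0, 0], [0, 0, 0], 0.3],
  ],
)

```text
clock: 9.6
tcp_pos: [0.6497, -0.0377, 0.0241]
ee_rot: [0.001, 0.709, 0.705, 0.001]
contact_force: [-1.2, -0.3, 8.0]
gripper_width: 0.544
grip_force: 39.8
```

```bash
python3 - <<'E'
from h import *
c=load("wrist5");print("wrist near corners",[onplane(c,*p,.014).round(4) for p in((23,178),(172,180))])
cs=load("scene5");cd=load("side5")
# tray colour polygon in both views
for nm,c in(("scene",cs),("side",cd)):
    h=cv2.cvtColor(c["image"],cv2.COLOR_RGB2HSV)
    m=cv2.inRange(h,np.array((8,100,130)),np.array((20,230,255)))
    n,l,s,ce=cv2.connectedComponentsWithStats(m)
    for i in range(1,n):
        if s[i,4]>400:
            p=onplane(c,*ce[i],.01)
            if abs(p[0]-.43)<.1 and abs(p[1]+.27)<.12:
                cn=max(cv2.findContours((l==i).astype(np.uint8),0,1)[0],key=cv2.contourArea)
                q=cv2.approxPolyDP(cv2.convexHull(cn),6,True)[:,0]
                print(nm,s[i],ce[i],[(tuple(x.tolist()),onplane(c,*x,.014).round(3)[:2].tolist()) for x in q])
s=observe();print(s["tcp_pos"]);print(go([.43,-.1715,.1],0))
E
```

```text
wrist near corners [array([ 0.3532, -0.141 ,  0.014 ]), array([ 0.5225, -0.1335,  0.014 ])]
[ 0.6496553  -0.03774033  0.02405861]
([-0.4499, -0.7291, -0.2549], 'yaw', np.float64(-0.31), np.float64(-0.0102), 'tilt', np.float64(0.16))
```

Gripped at 46 mm (pot 45/lid 48). Lift and carry.

Emit:
apply_moves(
  increments=[
    [[0, 0, -0.15], [0, 0, 0], 0.3],
    [[0, 0, -0.3], [0, 0, 0], 0.3],
    [[-0.13, -0.09, -0.3], [0, 0, 0], 0.3],
    [[-0.27, -0.18, -0.3], [0, 0, 0], 0.3],
    [[-0.4, -0.27, -0.3], [0, 0, 0], 0.3],
    [[-0.54, -0.355, -0.3], [0, 0, 0], 0.3],
    [[-0.54, -0.355, -0.3], [0, 0, 0], 0.3],
  ],
)

```text
clock: 10.3
tcp_pos: [0.5388, -0.2033, 0.1135]
ee_rot: [0.001, 0.711, 0.704, -0.0]
contact_force: [0.6, 0.1, -0.9]
gripper_width: 0.546
grip_force: 41.8
```

Emit:
apply_moves(
  increments=[
    [[-0.13, -0.09, 0], [0, 0, 0], 0.3],
    [[-0.27, -0.18, 0], [0, 0, 0], 0.3],
    [[-0.4, -0.27, 0], [0, 0, 0], 0.3],
    [[-0.54, -0.355, 0], [0, 0, 0], 0.3],
    [[-0.54, -0.355, 0.12], [0, 0, 0], 0.3],
    [[-0.54, -0.355, 0.24], [0, 0, 0], 0.3],
    [[-0.54, -0.355, 0.32], [0, 0, 0], 0.3],
    [[-0.54, -0.355, 0.32], [0, 0, 0], 0.3],
  ],
)

```text
clock: 11.1
tcp_pos: [0.4327, -0.3592, 0.0144]
ee_rot: [-0.002, 0.709, 0.705, 0.0]
contact_force: [-0.2, 0.9, -0.0]
gripper_width: 0.545
grip_force: 41.8
```

```bash
python3 - <<'E'
from h import *
s=observe();print(s["tcp_pos"],s["gripper_width"],s["contact_force"])
cs=snap("scene",6);cd=snap("side",6);cw=snap("wrist",6)
for x in lids(cs,cd,"blue"):print(x[:2])
print(go([.437,-.361,.002],0))
cv2.imwrite("pics/m6.png",np.hstack([cs["image"][80:200,140:340],cd["image"][100:220,240:440]])[:,:,::-1].repeat(2,0).repeat(2,1))
E
```

```text
[ 0.4327345  -0.35924241  0.01443977] 0.5445774280460101 [-0.23134519  0.8605336  -0.0352789 ]
([0.4316, -0.3553, 0.0593], np.float64(0.0053))
([0.6287, 0.0369, 0.0627], np.float64(0.0035))
([0.6266, 0.1123, 0.0634], np.float64(0.003))
([0.6202, 0.1701, 0.062], np.float64(0.0027))
([-0.0006, 0.0081, 0.0526], 'yaw', np.float64(-0.31), np.float64(-0.0105), 'tilt', np.float64(0.12))
```

View pics/m6.png

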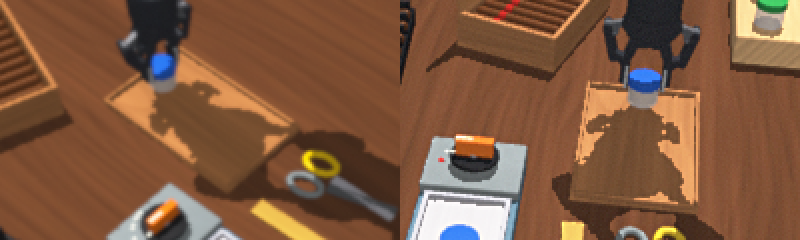

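The pot hangs upright over the far end of the tray (scene crop (162,75), side crop (645,88)), well inside the walls. Lower to contact.

Emit:
apply_moves(
  increments=[
    [[0, 0.01, 0.025], [0, 0, 0], 0.3],
    [[0, 0.01, 0.035], [0, 0, 0], 0.3],
    [[0, 0.01, 0.035], [0, 0, 0], 0.3],
  ],
)

```text
clock: 11.55
tcp_pos: [0.4369, -0.3601, 0.0057]
ee_rot: [0.0, 0.709, 0.705, 0.0]
contact_force: [0.4, -0.2, -1.1]
gripper_width: 0.546
grip_force: 41.8
```

Emit:
apply_moves(
  increments=[
    [[0, 0, 0.008], [0, 0, 0], 0.3],
    [[0, 0, 0.012], [0, 0, 0], 0.3],
    [[0, 0, 0.012], [0, 0, 0], 0.3],
  ],
)

```text
clock: 11.85
tcp_pos: [0.4366, -0.3602, 0.002]
ee_rot: [-0.0, 0.709, 0.705, 0.0]
contact_force: [-0.6, -0.2, -1.0]
gripper_width: 0.546
grip_force: 41.8
```

Emit:
apply_moves(
  increments=[
    [[0, 0, 0.006], [0, 0, 0], 0.3],
    [[0, 0, 0.007], [0, 0, 0], 0.3],
    [[0, 0, 0.007], [0, 0, 0], 0.3],
  ],
)

```text
clock: 12.15
tcp_pos: [0.4367, -0.3603, 0.0001]
ee_rot: [0.0, 0.709, 0.705, -0.0]
contact_force: [-0.4, 0.8, 3.8]
gripper_width: 0.545
grip_force: 42.2
```

Emit:
apply_moves(
  increments=[
    [[0, 0, 0.006], [0, 0, 0], 0.3],
    [[0, 0, 0.007], [0, 0, 0], 0.3],
    [[0, 0, 0.007], [0, 0, 0], 0.3],
  ],
)

```text
clock: 12.45
tcp_pos: [0.4368, -0.3604, -0.0001]
ee_rot: [0.001, 0.709, 0.705, -0.0]
contact_force: [-9.2, 6.8, 43.3]
gripper_width: 0.544
grip_force: 45.6
```

Contact at TCP z≈0.0 (floor ≈6 mm). Back off, release, and go towards pot 2.

Emit:
apply_moves(
  increments=[
    [[0, 0, -0.006], [0, 0, 0], 0.3],
    [[0, 0, -0.006], [0, 0, 0], 0.8],
    [[0, 0, -0.006], [0, 0, 0], 0.8],
    [[0, 0, -0.006], [0, 0, 0], 0.8],
    [[0, 0, -0.15], [0, 0, 0], 0.8],
    [[0, 0, -0.3], [0, 0, 0], 0.8],
    [[0.15, 0.08, -0.4], [0, 0, 0], 0.8],
    [[0.3, 0.15, -0.4], [0, 0, 0], 0.8],
    [[0.45, 0.22, -0.4], [0, 0, 0], 0.8],
    [[0.6, 0.3, -0.4], [0, 0, 0], 0.8],
  ],
)

```text
clock: 13.45
tcp_pos: [0.5243, -0.1865, 0.1181]
ee_rot: [0.0, 0.709, 0.705, 0.0]
contact_force: [0.6, -1.2, 0.2]
gripper_width: 0.803
grip_force: 0.0
```

Emit:
apply_moves(
  increments=[
    [[0.15, 0.08, 0], [0, 0, 0], 0.8],
    [[0.3, 0.16, 0], [0, 0, 0], 0.8],
    [[0.45, 0.25, 0], [0, 0, 0], 0.8],
    [[0.6, 0.33, 0], [0, 0, 0], 0.8],
    [[0.6, 0.33, 0], [0, 0, 0], 0.8],
  ],
)

```text
clock: 13.95
tcp_pos: [0.626, -0.004, 0.1175]
ee_rot: [0.0, 0.708, 0.706, 0.001]
contact_force: [0.2, -0.1, -0.9]
gripper_width: 0.801
grip_force: 0.0
```

```bash
python3 - <<'E'
from h import *
s=observe();print(s["tcp_pos"],s["clock"])
cs=snap("scene",7);cd=snap("side",7);cw=snap("wrist",7)
R["yellow"]=((20,120,60),(36,255,255))
for x in lids(cs,cd,"blue")+lids(cs,cd,"yellow"):print(x[:2])
for b in blobs(cw,"blue"): print("w",b,onplane(cw,*b[:2],.067).round(4))
print(go([.629,.037,.022],0))
E
```

```text
[ 0.62596968 -0.00396619  0.11751906] 13.95
([0.4349, -0.3613, 0.0387], np.float64(0.0032))
([0.6285, 0.0364, 0.0624], np.float64(0.0036))
([0.6265, 0.1116, 0.0622], np.float64(0.0031))
([0.62, 0.17, 0.0616], np.float64(0.0038))
([0.392, 0.1728, 0.0495], np.float64(0.0036))
([0.3924, 0.2474, 0.0483], np.float64(0.0031))
([0.4765, 0.2032, 0.0492], np.float64(0.0029))
([0.3862, 0.3366, 0.0496], np.float64(0.003))
([0.4746, 0.3126, 0.0497], np.float64(0.0029))
w (np.float64(282.6), np.float64(43.9), 4713, 247, 3, 72, 83) [0.6279 0.1142 0.067 ]
w (np.float64(285.4), np.float64(161.1), 3292, 254, 129, 64, 65) [0.6301 0.0387 0.067 ]
([0.1523, 0.0177, 0.318], 'yaw', np.float64(-0.28), np.float64(-0.0094), 'tilt', np.float64(0.05))
```

Pot 1 stands in the tray (lid mid 0.0387, underside ≈6 mm). Pot 2: grasp and carry.

Emit:
apply_moves(
  increments=[
    [[0.152, 0.018, 0], [0, 0, 0], 0.8],
    [[0.152, 0.018, 0.1], [0, 0, 0], 0.8],
    [[0.152, 0.018, 0.22], [0, 0, 0], 0.8],
    [[0.152, 0.018, 0.318], [0, 0, 0], 0.8],
    [[0.152, 0.018, 0.318], [0, 0, 0], 0.8],
    [[0.152, 0.018, 0.318], [0, 0, 0], 0.3],
    [[0.152, 0.018, 0.318], [0, 0, 0], 0.3],
    [[0.152, 0.018, 0.318], [0, 0, 0], 0.3],
    [[0.152, 0.018, 0.318], [0, 0, 0], 0.3],
  ],
)

```text
clock: 15.0
tcp_pos: [0.6306, 0.0364, 0.0241]
ee_rot: [0.001, 0.709, 0.705, 0.001]
contact_force: [-1.7, -2.7, 9.2]
gripper_width: 0.541
grip_force: 41.8
```

Emit:
apply_moves(
  increments=[
    [[0, 0, -0.15], [0, 0, 0], 0.3],
    [[0, 0, -0.31], [0, 0, 0], 0.3],
    [[-0.14, -0.08, -0.31], [0, 0, 0], 0.3],
    [[-0.28, -0.16, -0.31], [0, 0, 0], 0.3],
    [[-0.42, -0.24, -0.31], [0, 0, 0], 0.3],
    [[-0.563, -0.32, -0.31], [0, 0, 0], 0.3],
    [[-0.563, -0.32, -0.31], [0, 0, 0], 0.3],
  ],
)

```text
clock: 15.7
tcp_pos: [0.5302, -0.1357, 0.1163]
ee_rot: [0.0, 0.711, 0.704, -0.0]
contact_force: [-0.1, 1.5, -0.8]
gripper_width: 0.541
grip_force: 41.7
```

Emit:
apply_moves(
  increments=[
    [[-0.14, -0.08, 0], [0, 0, 0], 0.3],
    [[-0.28, -0.16, 0], [0, 0, 0], 0.3],
    [[-0.42, -0.24, 0], [0, 0, 0], 0.3],
    [[-0.563, -0.32, 0], [0, 0, 0], 0.3],
    [[-0.563, -0.32, 0.0], [0, 0, 0], 0.3],
    [[-0.563, -0.32, 0.13], [0, 0, 0], 0.3],
    [[-0.563, -0.32, 0.26], [0, 0, 0], 0.3],
    [[-0.563, -0.32, 0.34], [0, 0, 0], 0.3],
    [[-0.563, -0.32, 0.34], [0, 0, 0], 0.3],
  ],
)

```text
clock: 16.6
tcp_pos: [0.4347, -0.2985, 0.0115]
ee_rot: [-0.002, 0.709, 0.705, -0.0]
contact_force: [-0.0, -0.2, 0.8]
gripper_width: 0.546
grip_force: 41.7
```

```bash
python3 - <<'E'
from h import *
s=observe();print(s["tcp_pos"],s["clock"]);print(go([.437,-.301,.001],0))
E
```

```text
[ 0.43469472 -0.29852054  0.01148974] 16.6
([-0.0083, 0.0078, 0.0349], 'yaw', np.float64(-0.33), np.float64(-0.011), 'tilt', np.float64(0.23))
```

Emit:
apply_moves(
  increments=[
    [[0, 0.0, 0.02], [0, 0, 0], 0.3],
    [[0, 0.0, 0.03], [0, 0, 0], 0.3],
    [[0, 0.0, 0.03], [0, 0, 0], 0.3],
    [[0, 0.0, 0.03], [0, 0, 0], 0.8],
    [[0, 0, 0.03], [0, 0, 0], 0.8],
    [[0, 0, 0.03], [0, 0, 0], 0.8],
    [[0, 0, -0.1], [0, 0, 0], 0.8],
    [[0, 0, -0.25], [0, 0, 0], 0.8],
    [[0, 0, -0.36], [0, 0, 0], 0.8],
    [[0, 0, -0.36], [0, 0, 0], 0.8],
  ],
)

```text
clock: 17.6
tcp_pos: [0.4374, -0.3014, 0.1258]
ee_rot: [0.004, 0.709, 0.705, 0.0]
contact_force: [-0.2, -0.3, -0.3]
gripper_width: 0.801
grip_force: 0.0
```

Emit:
apply_moves(
  increments=[
    [[0.15, 0.07, 0], [0, 0, 0], 0.8],
    [[0.3, 0.14, 0], [0, 0, 0], 0.8],
    [[0.45, 0.21, 0], [0, 0, 0], 0.8],
    [[0.6, 0.28, 0], [0, 0, 0], 0.8],
    [[0.69, 0.318, 0], [0, 0, 0], 0.8],
    [[0.69, 0.318, 0], [0, 0, 0], 0.8],
  ],
)

```text
clock: 18.2
tcp_pos: [0.5331, -0.0901, 0.121]
ee_rot: [-0.0, 0.708, 0.706, 0.0]
contact_force: [0.1, 0.2, -0.5]
gripper_width: 0.801
grip_force: 0.0
```

Emit:
apply_moves(
  increments=[
    [[0.15, 0.07, 0], [0, 0, 0], 0.8],
    [[0.3, 0.14, 0], [0, 0, 0], 0.8],
    [[0.45, 0.21, 0], [0, 0, 0], 0.8],
    [[0.6, 0.28, 0], [0, 0, 0], 0.8],
    [[0.67, 0.318, 0], [0, 0, 0], 0.8],
    [[0.67, 0.318, 0], [0, 0, 0], 0.8],
    [[0.67, 0.318, 0], [0, 0, 0], 0.8],
  ],
)

```text
clock: 18.9
tcp_pos: [0.6284, 0.1066, 0.1208]
ee_rot: [-0.0, 0.709, 0.705, -0.001]
contact_force: [-0.4, -0.5, -0.4]
gripper_width: 0.799
grip_force: 0.0
```

```bash
python3 - <<'E'
from h import *
s=observe();print(s["tcp_pos"],s["clock"])
cs=snap("scene",8);cd=snap("side",8);cw=snap("wrist",8)
for x in lids(cs,cd,"blue"):print(x[:2])
for b in blobs(cw,"blue"): print("w",b,onplane(cw,*b[:2],.067).round(4))
print(go([.628,.112,.022],0))
E
```

```text
[0.6283584  0.10661372 0.12080555] 18.9
w (np.float64(267.7), np.float64(131.2), 3481, 236, 98, 65, 68) [0.6218 0.1726 0.067 ]
w (np.float64(276.9), np.float64(209.2), 2740, 247, 181, 60, 58) [0.6279 0.1141 0.067 ]
([0.0211, -0.0009, 0.331], 'yaw', np.float64(-0.42), np.float64(-0.0139), 'tilt', np.float64(0.04))
```

```bash
python3 - <<'E'
from h import *
cs,cd=load("scene8"),load("side8")
print(blobs(cs,"blue",30));print(blobs(cd,"blue",30))
for a in blobs(cs,"blue")[1:]:
  for b in blobs(cd,"blue")[2:]: print(a[:3],b[:3],tri(cs,a[:2],cd,b[:2]))
E
```

```text
[(np.float64(57.7), np.float64(35.6), 9363, 0, 0, 150, 101), (np.float64(219.4), np.float64(116.8), 129, 213, 111, 14, 12), (np.float64(232.6), np.float64(126.2), 134, 226, 121, 14, 12), (np.float64(293.3), np.float64(239.1), 225, 285, 231, 17, 17), (np.float64(312.0), np.float64(251.1), 231, 304, 243, 17, 17)]
[(np.float64(128.6), np.float64(38.2), 11176, 47, 0, 155, 86), (np.float64(314.7), np.float64(12.2), 526, 305, 0, 24, 29), (np.float64(449.2), np.float64(46.7), 7294, 373, 0, 131, 91), (np.float64(316.8), np.float64(46.8), 95, 313, 41, 9, 13), (np.float64(323.6), np.float64(73.0), 64, 316, 70, 15, 6), (np.float64(359.7), np.float64(150.4), 319, 352, 139, 17, 24), (np.float64(262.6), np.float64(252.5), 589, 252, 235, 22, 36)]
(np.float64(219.4), np.float64(116.8), 129) (np.float64(449.2), np.float64(46.7), 7294) (array([ 0.3906227 , -0.27669529,  0.27618553]), np.float64(0.33200286804871315))
(np.float64(219.4), np.float64(116.8), 129) (np.float64(316.8), np.float64(46.8), 95) (array([ 0.59288052, -0.14594087,  0.37227935]), np.float64(0.10274343983733243))
(np.float64(219.4), 
[... 2292 characters left out ...]
8]), np.float64(0.47731746774082034))
(np.float64(312.0), np.float64(251.1), 231) (np.float64(316.8), np.float64(46.8), 95) (array([0.65585836, 0.21845139, 0.48469444]), np.float64(0.30719656201444734))
(np.float64(312.0), np.float64(251.1), 231) (np.float64(323.6), np.float64(73.0), 64) (array([0.63947447, 0.20620855, 0.43878979]), np.float64(0.2985203522790869))
(np.float64(312.0), np.float64(251.1), 231) (np.float64(359.7), np.float64(150.4), 319) (array([0.56329965, 0.16112583, 0.27003493]), np.float64(0.2932330468515965))
(np.float64(312.0), np.float64(251.1), 231) (np.float64(262.6), np.float64(252.5), 589) (array([0.62304891, 0.16945108, 0.08080205]), np.float64(0.011895531704069606))
```

Emit:
apply_moves(
  increments=[
    [[0.021, 0, 0.1], [0, 0, 0], 0.8],
    [[0.021, 0, 0.22], [0, 0, 0], 0.8],
    [[0.021, 0, 0.331], [0, 0, 0], 0.8],
    [[0.021, 0, 0.331], [0, 0, 0], 0.8],
    [[0.021, 0, 0.331], [0, 0, 0], 0.8],
    [[0.021, 0, 0.331], [0, 0, 0], 0.3],
    [[0.021, 0, 0.331], [0, 0, 0], 0.3],
    [[0.021, 0, 0.331], [0, 0, 0], 0.3],
    [[0.021, 0, 0.331], [0, 0, 0], 0.3],
  ],
)

```text
clock: 19.95
tcp_pos: [0.6301, 0.1131, 0.0245]
ee_rot: [0.001, 0.709, 0.705, 0.001]
contact_force: [-0.9, -2.5, 9.1]
gripper_width: 0.549
grip_force: 39.7
```

Tray pots are fine (the blobs only merge in the side view). Pot 3 is gripped; carry and set down.

Emit:
apply_moves(
  increments=[
    [[0, 0, -0.15], [0, 0, 0], 0.3],
    [[0, 0, -0.31], [0, 0, 0], 0.3],
    [[-0.14, -0.08, -0.31], [0, 0, 0], 0.3],
    [[-0.28, -0.16, -0.31], [0, 0, 0], 0.3],
    [[-0.42, -0.24, -0.31], [0, 0, 0], 0.3],
    [[-0.59, -0.322, -0.31], [0, 0, 0], 0.3],
    [[-0.59, -0.322, -0.31], [0, 0, 0], 0.3],
  ],
)

```text
clock: 20.65
tcp_pos: [0.5293, -0.0669, 0.1167]
ee_rot: [0.001, 0.71, 0.704, -0.0]
contact_force: [-0.4, 0.2, -0.5]
gripper_width: 0.543
grip_force: 41.9
```

Emit:
apply_moves(
  increments=[
    [[-0.14, -0.08, 0], [0, 0, 0], 0.3],
    [[-0.28, -0.16, 0], [0, 0, 0], 0.3],
    [[-0.42, -0.24, 0], [0, 0, 0], 0.3],
    [[-0.585, -0.322, 0], [0, 0, 0], 0.3],
    [[-0.585, -0.322, 0.0], [0, 0, 0], 0.3],
    [[-0.585, -0.322, 0.13], [0, 0, 0], 0.3],
    [[-0.585, -0.322, 0.26], [0, 0, 0], 0.3],
    [[-0.585, -0.322, 0.34], [0, 0, 0], 0.3],
    [[-0.585, -0.322, 0.34], [0, 0, 0], 0.3],
    [[-0.585, -0.322, 0.34], [0, 0, 0], 0.3],
  ],
)

```text
clock: 21.65
tcp_pos: [0.4342, -0.238, 0.0142]
ee_rot: [0.0, 0.709, 0.705, 0.0]
contact_force: [-0.4, -0.1, -0.2]
gripper_width: 0.542
grip_force: 41.9
```

```bash
python3 - <<'E'
from h import *
s=observe();print(s["tcp_pos"],s["clock"]);print(go([.437,-.241,.001],0))
E
```

```text
[ 0.43418404 -0.23803029  0.01415687] 21.65
([-0.0098, 0.0094, 0.0439], 'yaw', np.float64(-0.33), np.float64(-0.0108), 'tilt', np.float64(0.04))
```

Emit:
apply_moves(
  increments=[
    [[-0.01, 0.009, 0.025], [0, 0, 0], 0.3],
    [[-0.01, 0.009, 0.04], [0, 0, 0], 0.3],
    [[-0.01, 0.009, 0.041], [0, 0, 0], 0.3],
    [[-0.01, 0.009, 0.041], [0, 0, 0], 0.8],
    [[-0.01, 0.009, 0.041], [0, 0, 0], 0.8],
    [[-0.01, 0.009, 0.041], [0, 0, 0], 0.8],
    [[-0.01, 0.009, -0.1], [0, 0, 0], 0.8],
    [[-0.01, 0.009, -0.25], [0, 0, 0], 0.8],
    [[-0.01, 0.009, -0.36], [0, 0, 0], 0.8],
    [[-0.01, 0.009, -0.36], [0, 0, 0], 0.8],
  ],
)

```text
clock: 22.65
tcp_pos: [0.4381, -0.2423, 0.1253]
ee_rot: [0.003, 0.709, 0.705, 0.001]
contact_force: [-1.0, -0.4, -0.4]
gripper_width: 0.803
grip_force: 0.0
```

Emit:
apply_moves(
  increments=[
    [[0.15, 0.07, 0], [0, 0, 0], 0.8],
    [[0.3, 0.14, 0], [0, 0, 0], 0.8],
    [[0.45, 0.21, 0], [0, 0, 0], 0.8],
    [[0.6, 0.28, 0], [0, 0, 0], 0.8],
    [[0.69, 0.308, 0], [0, 0, 0], 0.8],
    [[0.69, 0.308, 0], [0, 0, 0], 0.8],
  ],
)

```text
clock: 23.25
tcp_pos: [0.5304, -0.0313, 0.1207]
ee_rot: [-0.0, 0.708, 0.706, 0.0]
contact_force: [0.3, 0.1, -0.2]
gripper_width: 0.797
grip_force: 0.0
```

Emit:
apply_moves(
  increments=[
    [[0.15, 0.07, 0], [0, 0, 0], 0.8],
    [[0.3, 0.14, 0], [0, 0, 0], 0.8],
    [[0.45, 0.21, 0], [0, 0, 0], 0.8],
    [[0.6, 0.28, 0], [0, 0, 0], 0.8],
    [[0.68, 0.308, 0], [0, 0, 0], 0.8],
    [[0.68, 0.308, 0], [0, 0, 0], 0.8],
    [[0.68, 0.308, 0], [0, 0, 0], 0.8],
  ],
)

```text
clock: 23.95
tcp_pos: [0.623, 0.1685, 0.1204]
ee_rot: [-0.0, 0.709, 0.705, -0.001]
contact_force: [-1.8, 1.1, 0.3]
gripper_width: 0.799
grip_force: 0.0
```

```bash
python3 - <<'E'
from h import *
s=observe();print(s["tcp_pos"],s["clock"])
cw=snap("wrist",9)
for b in blobs(cw,"blue"): print("w",b,onplane(cw,*b[:2],.067).round(4))
print(go([.6215,.1705,.022],0))
E
```

```text
[0.62300723 0.16850849 0.12040763] 23.95
w (np.float64(275.6), np.float64(214.8), 2708, 246, 187, 60, 57) [0.6217 0.1725 0.067 ]
([0.0089, -0.0044, 0.3286], 'yaw', np.float64(-0.36), np.float64(-0.012), 'tilt', np.float64(0.08))
```

Emit:
apply_moves(
  increments=[
    [[0.01, -0.004, 0.1], [0, 0, 0], 0.8],
    [[0.01, -0.004, 0.22], [0, 0, 0], 0.8],
    [[0.01, -0.004, 0.329], [0, 0, 0], 0.8],
    [[0.01, -0.004, 0.329], [0, 0, 0], 0.8],
    [[0.01, -0.004, 0.329], [0, 0, 0], 0.8],
    [[0.01, -0.004, 0.329], [0, 0, 0], 0.3],
    [[0.01, -0.004, 0.329], [0, 0, 0], 0.3],
    [[0.01, -0.004, 0.329], [0, 0, 0], 0.3],
    [[0.01, -0.004, 0.329], [0, 0, 0], 0.3],
  ],
)

```text
clock: 24.9
tcp_pos: [0.6235, 0.1717, 0.0248]
ee_rot: [0.001, 0.709, 0.705, 0.001]
contact_force: [-1.1, -3.5, 8.3]
gripper_width: 0.544
grip_force: 39.7
```

Emit:
apply_moves(
  increments=[
    [[0, 0, -0.15], [0, 0, 0], 0.3],
    [[0, 0, -0.31], [0, 0, 0], 0.3],
    [[-0.14, -0.08, -0.31], [0, 0, 0], 0.3],
    [[-0.28, -0.16, -0.31], [0, 0, 0], 0.3],
    [[-0.42, -0.24, -0.31], [0, 0, 0], 0.3],
    [[-0.59, -0.31, -0.31], [0, 0, 0], 0.3],
    [[-0.59, -0.31, -0.31], [0, 0, 0], 0.3],
  ],
)

```text
clock: 25.6
tcp_pos: [0.5264, -0.0084, 0.1169]
ee_rot: [0.001, 0.71, 0.704, -0.0]
contact_force: [-0.5, 0.5, -0.3]
gripper_width: 0.542
grip_force: 41.8
```

Emit:
apply_moves(
  increments=[
    [[-0.14, -0.08, 0], [0, 0, 0], 0.3],
    [[-0.28, -0.16, 0], [0, 0, 0], 0.3],
    [[-0.42, -0.24, 0], [0, 0, 0], 0.3],
    [[-0.585, -0.31, 0], [0, 0, 0], 0.3],
    [[-0.585, -0.31, 0.0], [0, 0, 0], 0.3],
    [[-0.585, -0.31, 0.13], [0, 0, 0], 0.3],
    [[-0.585, -0.31, 0.26], [0, 0, 0], 0.3],
    [[-0.585, -0.31, 0.34], [0, 0, 0], 0.3],
    [[-0.585, -0.31, 0.34], [0, 0, 0], 0.3],
    [[-0.585, -0.31, 0.34], [0, 0, 0], 0.3],
  ],
)

```text
clock: 26.6
tcp_pos: [0.4349, -0.1795, 0.0144]
ee_rot: [0.0, 0.709, 0.705, 0.0]
contact_force: [-1.6, -0.1, -0.7]
gripper_width: 0.545
grip_force: 41.8
```

```bash
python3 - <<'E'
from h import *
s=observe();print(s["tcp_pos"],s["clock"]);print(go([.437,-.181,.001],0))
E
```

```text
[ 0.43485431 -0.17947247  0.01437887] 26.6
([-0.005, 0.0072, 0.0446], 'yaw', np.float64(-0.32), np.float64(-0.0107), 'tilt', np.float64(0.03))
```

Emit:
apply_moves(
  increments=[
    [[-0.006, 0.007, 0.025], [0, 0, 0], 0.3],
    [[-0.006, 0.007, 0.04], [0, 0, 0], 0.3],
    [[-0.006, 0.007, 0.042], [0, 0, 0], 0.3],
    [[-0.006, 0.007, 0.042], [0, 0, 0], 0.8],
    [[-0.006, 0.007, 0.042], [0, 0, 0], 0.8],
    [[-0.006, 0.007, 0.042], [0, 0, 0], 0.8],
    [[-0.006, 0.007, -0.1], [0, 0, 0], 0.8],
    [[-0.006, 0.007, -0.25], [0, 0, 0], 0.8],
    [[-0.006, 0.007, -0.36], [0, 0, 0], 0.8],
    [[-0.006, 0.007, -0.36], [0, 0, 0], 0.8],
  ],
)

```text
clock: 27.6
tcp_pos: [0.4382, -0.1824, 0.1254]
ee_rot: [0.003, 0.709, 0.705, 0.001]
contact_force: [0.6, 0.0, -0.3]
gripper_width: 0.8
grip_force: 0.0
```

Emit:
apply_moves(
  increments=[
    [[0.16, 0.02, 0], [0, 0, 0], 0.8],
    [[0.32, 0.04, 0], [0, 0, 0], 0.8],
    [[0.48, 0.05, 0], [0, 0, 0], 0.8],
    [[0.6, 0.065, 0], [0, 0, 0], 0.8],
    [[0.64, 0.065, 0], [0, 0, 0], 0.8],
    [[0.64, 0.065, 0], [0, 0, 0], 0.8],
  ],
)

```text
clock: 28.2
tcp_pos: [0.4566, 0.0118, 0.1212]
ee_rot: [-0.0, 0.708, 0.706, -0.0]
contact_force: [-0.8, 0.0, 0.8]
gripper_width: 0.798
grip_force: 0.0
```

Emit:
apply_moves(
  increments=[
    [[0.16, 0.02, 0], [0, 0, 0], 0.8],
    [[0.32, 0.04, 0], [0, 0, 0], 0.8],
    [[0.48, 0.05, 0], [0, 0, 0], 0.8],
    [[0.6, 0.065, 0], [0, 0, 0], 0.8],
    [[0.62, 0.065, 0], [0, 0, 0], 0.8],
    [[0.62, 0.065, 0], [0, 0, 0], 0.8],
    [[0.62, 0.065, 0], [0, 0, 0], 0.8],
  ],
)

```text
clock: 28.9
tcp_pos: [0.4775, 0.1948, 0.1212]
ee_rot: [-0.0, 0.71, 0.705, -0.0]
contact_force: [0.1, -0.4, -0.8]
gripper_width: 0.797
grip_force: 0.0
```

```bash
cat >> h.py <<'E'
R["yellow"]=((20,120,60),(36,255,255))
E
python3 - <<'E'
from h import *
s=observe();print(s["tcp_pos"],s["clock"])
cs=snap("scene",10);cd=snap("side",10);cw=snap("wrist",10)
for x in lids(cs,cd,"blue")+lids(cs,cd,"yellow"):print(x[:2])
for c in(cs,cd):print([tuple(map(float,b[:3])) for b in blobs(c,"blue",30) if b[2]<2000])
for b in blobs(cw,"yellow"): print("w",b,onplane(cw,*b[:2],.053).round(4))
print(go([.477,.203,.008],0))
a=cs["image"][70:270,170:450];b=cd["image"][120:400,210:430]
cv2.imwrite("pics/m7.png",np.hstack([cv2.resize(a,(448,320)),cv2.resize(b,(251,320))])[:,:,::-1])
E
```

```text
[0.47750368 0.19484077 0.12121134] 28.9
([0.3928, 0.1752, 0.0514], np.float64(0.0023))
([0.3925, 0.2482, 0.0495], np.float64(0.0035))
([0.476, 0.2025, 0.0492], np.float64(0.0041))
([0.3862, 0.3366, 0.0489], np.float64(0.0026))
([0.4743, 0.3121, 0.048], np.float64(0.0035))
[(232.7, 129.8, 413.0), (259.7, 145.4, 141.0)]
[(514.3, 39.8, 1352.0), (397.6, 68.8, 944.0)]
w (np.float64(147.4), np.float64(25.1), 3566, 109, 0, 75, 58) [0.3892 0.3321 0.053 ]
w (np.float64(274.8), np.float64(53.6), 4060, 242, 16, 68, 76) [0.4767 0.3139 0.053 ]
w (np.float64(170.4), np.float64(146.0), 3231, 138, 115, 66, 63) [0.3955 0.2504 0.053 ]
w (np.float64(278.1), np.float64(201.5), 2676, 249, 173, 59, 58) [0.4783 0.2052 0.053 ]
w (np.float64(180.2), np.float64(235.3), 2547, 151, 208, 59, 56) [0.395  0.1759 0.053 ]
([0.0267, -0.0022, 0.3782], 'yaw', np.float64(-0.44), np.float64(-0.0148), 'tilt', np.float64(0.02))
```

View pics/m7.png

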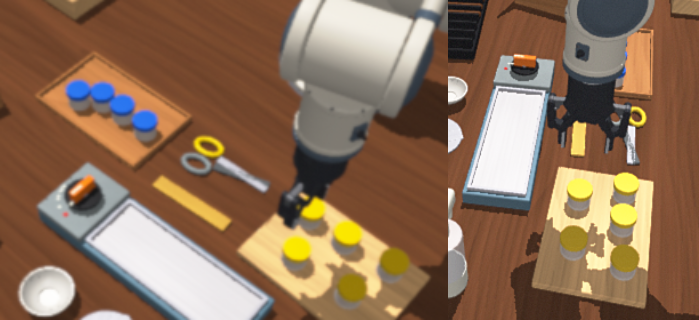

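The picture shows all four blue pots upright in a row in the tray (scene crop (78,90)–(145,122)), the well empty, and five yellow pots on the board. Now yellow A (0.4775, 0.204) to the well.

Emit:
apply_moves(
  increments=[
    [[0.03, 0, 0.1], [0, 0, 0], 0.8],
    [[0.03, 0, 0.25], [0, 0, 0], 0.8],
    [[0.03, 0, 0.378], [0, 0, 0], 0.8],
    [[0.03, 0, 0.378], [0, 0, 0], 0.8],
    [[0.03, 0, 0.378], [0, 0, 0], 0.8],
    [[0.03, 0, 0.378], [0, 0, 0], 0.3],
    [[0.03, 0, 0.378], [0, 0, 0], 0.3],
    [[0.03, 0, 0.378], [0, 0, 0], 0.3],
    [[0.03, 0, 0.378], [0, 0, 0], 0.3],
  ],
)

```text
clock: 29.95
tcp_pos: [0.4789, 0.2056, 0.0103]
ee_rot: [0.001, 0.709, 0.705, 0.001]
contact_force: [-1.3, -1.9, 10.1]
gripper_width: 0.544
grip_force: 39.3
```

Emit:
apply_moves(
  increments=[
    [[0, 0, -0.15], [0, 0, 0], 0.3],
    [[0, 0, -0.3], [0, 0, 0], 0.3],
    [[-0.12, 0.09, -0.37], [0, 0, 0], 0.3],
    [[-0.24, 0.18, -0.37], [0, 0, 0], 0.3],
    [[-0.36, 0.27, -0.37], [0, 0, 0], 0.3],
    [[-0.48, 0.36, -0.37], [0, 0, 0], 0.3],
    [[-0.6, 0.45, -0.37], [0, 0, 0], 0.3],
    [[-0.72, 0.54, -0.37], [0, 0, 0], 0.3],
    [[-0.72, 0.54, -0.37], [0, 0, 0], 0.3],
    [[-0.72, 0.54, -0.37], [0, 0, 0], 0.3],
  ],
)

```text
clock: 30.95
tcp_pos: [0.6388, -0.0125, 0.1205]
ee_rot: [0.001, 0.71, 0.704, 0.001]
contact_force: [-0.5, 0.9, -0.2]
gripper_width: 0.546
grip_force: 41.6
```

```bash
python3 - <<'E'
from h import *
s=observe();print(s["tcp_pos"],s["clock"]);print(go([.639,-.013,.025],0))
c=load("scene10");d=load("side10")
# check of the well outline: white-ish floor blob, both views
for c in(c,d):
    h=cv2.cvtColor(c["image"],cv2.COLOR_RGB2HSV);m=cv2.inRange(h,np.array((0,0,150)),np.array((180,45,255)))
    n,l,s,ce=cv2.connectedComponentsWithStats(m)
    for i in range(1,n):
        p=onplane(c,*ce[i],.03)
        if s[i,4]>800 and abs(p[0]-.635)<.05 and abs(p[1]-.077)<.08:
            cn=max(cv2.findContours((l==i).astype(np.uint8),0,1)[0],key=cv2.contourArea)
            bx=cv2.boxPoints(cv2.minAreaRect(cn));q=cv2.approxPolyDP(cv2.convexHull(cn),5,True)[:,0]
            print(p.round(4),[onplane(c,*x,.03).round(3)[:2].tolist() for x in q])
E
```

```text
[ 0.63881168 -0.0125113   0.12046883] 30.95
([-0.0016, 0.0001, 0.3182], 'yaw', np.float64(-0.44), np.float64(-0.0148), 'tilt', np.float64(0.1))
[0.6329 0.078  0.03  ] [[0.692, -0.083], [0.579, -0.084], [0.574, 0.219], [0.686, 0.217]]
[0.6361 0.0886 0.03  ] [[0.699, -0.083], [0.586, -0.088], [0.576, 0.215], [0.688, 0.219]]
```

The well outline in both views confirms its centre (≈0.635, 0.077). Set down A, release, and go to B.

Emit:
apply_moves(
  increments=[
    [[0, 0, 0.12], [0, 0, 0], 0.3],
    [[0, 0, 0.23], [0, 0, 0], 0.3],
    [[0, 0, 0.3], [0, 0, 0], 0.3],
    [[0, 0, 0.314], [0, 0, 0], 0.3],
    [[0, 0, 0.314], [0, 0, 0], 0.3],
    [[0, 0, 0.314], [0, 0, 0], 0.3],
  ],
)

```text
clock: 31.55
tcp_pos: [0.6384, -0.0107, 0.0262]
ee_rot: [0.0, 0.709, 0.705, 0.0]
contact_force: [0.2, 0.5, -0.3]
gripper_width: 0.55
grip_force: 41.8
```

Emit:
apply_moves(
  increments=[
    [[0, 0, 0], [0, 0, 0], 0.8],
    [[0, 0, 0], [0, 0, 0], 0.8],
    [[0, 0, 0], [0, 0, 0], 0.8],
    [[0, 0, -0.15], [0, 0, 0], 0.8],
    [[0, 0, -0.31], [0, 0, 0], 0.8],
    [[0.14, -0.07, -0.31], [0, 0, 0], 0.8],
    [[0.28, -0.14, -0.31], [0, 0, 0], 0.8],
    [[0.42, -0.21, -0.31], [0, 0, 0], 0.8],
    [[0.54, -0.27, -0.31], [0, 0, 0], 0.8],
    [[0.54, -0.27, -0.31], [0, 0, 0], 0.8],
  ],
)

```text
clock: 32.55
tcp_pos: [0.5557, 0.1547, 0.1181]
ee_rot: [-0.001, 0.708, 0.706, -0.0]
contact_force: [1.0, -0.5, -0.7]
gripper_width: 0.798
grip_force: 0.0
```

Emit:
apply_moves(
  increments=[
    [[0.14, -0.07, 0], [0, 0, 0], 0.8],
    [[0.28, -0.14, 0], [0, 0, 0], 0.8],
    [[0.42, -0.21, 0], [0, 0, 0], 0.8],
    [[0.54, -0.275, 0], [0, 0, 0], 0.8],
    [[0.54, -0.275, 0], [0, 0, 0], 0.8],
    [[0.54, -0.275, 0], [0, 0, 0], 0.8],
  ],
)

```text
clock: 33.15
tcp_pos: [0.4766, 0.3139, 0.118]
ee_rot: [0.0, 0.709, 0.706, 0.0]
contact_force: [-0.2, -0.3, 0.5]
gripper_width: 0.794
grip_force: 0.0
```

```bash
python3 - <<'E'
from h import *
s=observe();print(s["tcp_pos"],s["clock"])
cs=snap("scene",11);cd=snap("side",11);cw=snap("wrist",11)
for x in lids(cs,cd,"yellow"):print(x[:2])
for b in blobs(cw,"yellow"): print("w",b,onplane(cw,*b[:2],.053).round(4))
print(go([.4755,.313,.008],0))
E
```

```text
[0.47657068 0.31394101 0.11795611] 33.15
([0.3855, 0.1697, 0.0428], np.float64(0.0001))
([0.6366, -0.0137, 0.0629], np.float64(0.0026))
([0.3923, 0.247, 0.0486], np.float64(0.004))
([0.3858, 0.3364, 0.0497], np.float64(0.0031))
([0.4745, 0.3118, 0.0492], np.float64(0.0034))
w (np.float64(165.4), np.float64(185.0), 3019, 134, 155, 64, 61) [0.3889 0.3383 0.053 ]
w (np.float64(276.3), np.float64(213.1), 2683, 247, 184, 59, 58) [0.4766 0.3143 0.053 ]
w (np.float64(173.5), np.float64(270.8), 779, 157, 255, 43, 40) [0.3867 0.2619 0.053 ]
w (np.float64(207.2), np.float64(345.7), 594, 196, 327, 22, 41) [0.4097 0.1814 0.053 ]
([0.0016, -0.0064, 0.3664], 'yaw', np.float64(-0.41), np.float64(-0.0136), 'tilt', np.float64(0.01))
```

Emit:
apply_moves(
  increments=[
    [[0, -0.003, 0.1], [0, 0, 0], 0.8],
    [[0, -0.003, 0.25], [0, 0, 0], 0.8],
    [[0, -0.003, 0.366], [0, 0, 0], 0.8],
    [[0, -0.003, 0.366], [0, 0, 0], 0.8],
    [[0, -0.003, 0.366], [0, 0, 0], 0.8],
    [[0, -0.003, 0.366], [0, 0, 0], 0.3],
    [[0, -0.003, 0.366], [0, 0, 0], 0.3],
    [[0, -0.003, 0.366], [0, 0, 0], 0.3],
    [[0, -0.003, 0.366], [0, 0, 0], 0.3],
  ],
)

```text
clock: 34.2
tcp_pos: [0.4772, 0.3138, 0.0103]
ee_rot: [0.001, 0.709, 0.705, 0.002]
contact_force: [1.4, -2.6, 8.1]
gripper_width: 0.543
grip_force: 39.6
```

Emit:
apply_moves(
  increments=[
    [[0, 0, -0.15], [0, 0, 0], 0.3],
    [[0, 0, -0.3], [0, 0, 0], 0.3],
    [[-0.13, 0.09, -0.37], [0, 0, 0], 0.3],
    [[-0.26, 0.18, -0.37], [0, 0, 0], 0.3],
    [[-0.39, 0.27, -0.37], [0, 0, 0], 0.3],
    [[-0.52, 0.36, -0.37], [0, 0, 0], 0.3],
    [[-0.65, 0.45, -0.37], [0, 0, 0], 0.3],
    [[-0.79, 0.533, -0.37], [0, 0, 0], 0.3],
    [[-0.79, 0.533, -0.37], [0, 0, 0], 0.3],
    [[-0.79, 0.533, -0.37], [0, 0, 0], 0.3],
  ],
)

```text
clock: 35.2
tcp_pos: [0.635, 0.0744, 0.1204]
ee_rot: [0.001, 0.71, 0.704, 0.001]
contact_force: [-0.9, 0.4, -1.4]
gripper_width: 0.542
grip_force: 41.7
```

```bash
python3 - <<'E'
from h import *
s=observe();print(s["tcp_pos"],s["clock"]);print(go([.636,.077,.0255],0))
E
```

```text
[0.63497291 0.07439838 0.12039328] 35.2
([0.0086, 0.0028, 0.3163], 'yaw', np.float64(-0.46), np.float64(-0.0155), 'tilt', np.float64(0.1))
```

Emit:
apply_moves(
  increments=[
    [[0.008, 0, 0.12], [0, 0, 0], 0.3],
    [[0.008, 0, 0.23], [0, 0, 0], 0.3],
    [[0.008, 0, 0.3], [0, 0, 0], 0.3],
    [[0.008, 0, 0.315], [0, 0, 0], 0.3],
    [[0.008, 0, 0.315], [0, 0, 0], 0.3],
    [[0.008, 0, 0.315], [0, 0, 0], 0.3],
  ],
)

```text
clock: 35.8
tcp_pos: [0.6343, 0.0789, 0.0257]
ee_rot: [0.0, 0.709, 0.705, 0.0]
contact_force: [0.1, -0.5, 0.1]
gripper_width: 0.542
grip_force: 41.8
```

Emit:
apply_moves(
  increments=[
    [[0, 0, 0], [0, 0, 0], 0.8],
    [[0, 0, 0], [0, 0, 0], 0.8],
    [[0, 0, 0], [0, 0, 0], 0.8],
    [[0, 0, -0.15], [0, 0, 0], 0.8],
    [[0, 0, -0.31], [0, 0, 0], 0.8],
    [[0.1, -0.13, -0.31], [0, 0, 0], 0.8],
    [[0.2, -0.26, -0.31], [0, 0, 0], 0.8],
    [[0.29, -0.4, -0.31], [0, 0, 0], 0.8],
    [[0.29, -0.4, -0.31], [0, 0, 0], 0.8],
  ],
)

```text
clock: 36.7
tcp_pos: [0.5093, 0.1678, 0.1176]
ee_rot: [-0.001, 0.708, 0.706, -0.001]
contact_force: [-0.6, -0.0, 0.6]
gripper_width: 0.797
grip_force: 0.0
```

Emit:
apply_moves(
  increments=[
    [[0.1, -0.13, 0], [0, 0, 0], 0.8],
    [[0.2, -0.26, 0], [0, 0, 0], 0.8],
    [[0.285, -0.4, 0], [0, 0, 0], 0.8],
    [[0.285, -0.4, 0], [0, 0, 0], 0.8],
    [[0.285, -0.4, 0], [0, 0, 0], 0.8],
    [[0.285, -0.4, 0], [0, 0, 0], 0.8],
  ],
)

```text
clock: 37.3
tcp_pos: [0.3964, 0.2518, 0.1178]
ee_rot: [0.0, 0.709, 0.705, 0.0]
contact_force: [-0.2, 0.6, 0.2]
gripper_width: 0.797
grip_force: 0.0
```

```bash
python3 - <<'E'
from h import *
s=observe();print(s["tcp_pos"],s["clock"])
cs=snap("scene",12);cd=snap("side",12);cw=snap("wrist",12)
for x in lids(cs,cd,"yellow"):print(x[:2])
for b in blobs(cw,"yellow"): print("w",b,onplane(cw,*b[:2],.053).round(4))
print(go([.394,.2485,.008],0))
E
```

```text
[0.39638931 0.2517768  0.11778938] 37.3
([0.3923, 0.1732, 0.0502], np.float64(0.0036))
([0.6366, -0.0137, 0.0629], np.float64(0.0026))
([0.3925, 0.2482, 0.0495], np.float64(0.0035))
([0.6326, 0.0764, 0.0622], np.float64(0.0019))
([0.386, 0.3366, 0.0486], np.float64(0.0026))
w (np.float64(265.0), np.float64(102.3), 3598, 232, 68, 66, 70) [0.3882 0.3381 0.053 ]
w (np.float64(275.4), np.float64(215.9), 2684, 247, 187, 58, 58) [0.395  0.2507 0.053 ]
w (np.float64(275.2), np.float64(294.3), 2203, 249, 269, 53, 52) [0.3942 0.1767 0.053 ]
w (np.float64(538.8), np.float64(379.1), 701, 517, 364, 39, 36) [0.6555 0.0774 0.053 ]
([-0.0097, -0.0079, 0.3651], 'yaw', np.float64(-0.42), np.float64(-0.0141), 'tilt', np.float64(0.02))
```

Emit:
apply_moves(
  increments=[
    [[-0.006, -0.007, 0.1], [0, 0, 0], 0.8],
    [[-0.006, -0.007, 0.25], [0, 0, 0], 0.8],
    [[-0.006, -0.007, 0.365], [0, 0, 0], 0.8],
    [[-0.006, -0.007, 0.365], [0, 0, 0], 0.8],
    [[-0.006, -0.007, 0.365], [0, 0, 0], 0.8],
    [[-0.006, -0.007, 0.365], [0, 0, 0], 0.3],
    [[-0.006, -0.007, 0.365], [0, 0, 0], 0.3],
    [[-0.006, -0.007, 0.365], [0, 0, 0], 0.3],
    [[-0.006, -0.007, 0.365], [0, 0, 0], 0.3],
  ],
)

```text
clock: 38.35
tcp_pos: [0.3944, 0.2505, 0.0099]
ee_rot: [0.001, 0.709, 0.705, 0.002]
contact_force: [1.1, -2.9, 10.5]
gripper_width: 0.541
grip_force: 39.3
```

Emit:
apply_moves(
  increments=[
    [[0, 0, -0.15], [0, 0, 0], 0.3],
    [[0, 0, -0.3], [0, 0, 0], 0.3],
    [[-0.05, 0.15, -0.37], [0, 0, 0], 0.3],
    [[-0.1, 0.3, -0.37], [0, 0, 0], 0.3],
    [[-0.15, 0.45, -0.37], [0, 0, 0], 0.3],
    [[-0.2, 0.6, -0.37], [0, 0, 0], 0.3],
    [[-0.26, 0.73, -0.37], [0, 0, 0], 0.3],
    [[-0.277, 0.797, -0.37], [0, 0, 0], 0.3],
    [[-0.277, 0.797, -0.37], [0, 0, 0], 0.3],
    [[-0.277, 0.797, -0.37], [0, 0, 0], 0.3],
  ],
)

```text
clock: 39.35
tcp_pos: [0.6317, 0.1654, 0.1202]
ee_rot: [0.0, 0.709, 0.705, 0.0]
contact_force: [-0.5, 0.4, -0.7]
gripper_width: 0.544
grip_force: 41.7
```

```bash
python3 - <<'E'
from h import *
s=observe();print(s["tcp_pos"],s["clock"]);print(go([.633,.166,.0255],0))
E
```

```text
[0.63173264 0.16544119 0.12019273] 39.35
([0.0018, 0.0039, 0.3156], 'yaw', np.float64(-0.37), np.float64(-0.0123), 'tilt', np.float64(0.05))
```

Emit:
apply_moves(
  increments=[
    [[0, 0.002, 0.12], [0, 0, 0], 0.3],
    [[0, 0.002, 0.23], [0, 0, 0], 0.3],
    [[0, 0.002, 0.3], [0, 0, 0], 0.3],
    [[0, 0.002, 0.314], [0, 0, 0], 0.3],
    [[0, 0.002, 0.314], [0, 0, 0], 0.3],
    [[0, 0.002, 0.314], [0, 0, 0], 0.3],
  ],
)

```text
clock: 39.95
tcp_pos: [0.6322, 0.1661, 0.0261]
ee_rot: [0.0, 0.709, 0.705, 0.0]
contact_force: [-0.4, 0.4, -0.3]
gripper_width: 0.541
grip_force: 41.8
```

Emit:
apply_moves(
  increments=[
    [[0, 0, 0], [0, 0, 0], 0.8],
    [[0, 0, 0], [0, 0, 0], 0.8],
    [[0, 0, 0], [0, 0, 0], 0.8],
    [[0, 0, -0.15], [0, 0, 0], 0.8],
    [[0, 0, -0.31], [0, 0, 0], 0.8],
    [[0, 0, -0.45], [0, 0, 0], 0.8],
    [[0, 0, -0.45], [0, 0, 0], 0.8],
  ],
)

```text
clock: 40.65
tcp_pos: [0.6355, 0.1661, 0.1663]
ee_rot: [0.003, 0.709, 0.705, 0.004]
contact_force: [0.9, 0.4, -0.4]
gripper_width: 0.797
grip_force: 0.0
```

Emit:
apply_moves(
  increments=[
    [[-0.15, 0, 0], [0, 0, -0.2], 0.6],
    [[-0.3, 0.01, 0], [0, 0, -0.4], 0.5],
    [[-0.45, 0.02, 0], [0, 0, -0.6], 0.35],
    [[-0.6, 0.03, 0], [0, 0, -0.8], 0.35],
    [[-0.75, 0.03, 0], [0, 0, -1.0], 0.35],
    [[-0.9, 0.03, 0], [0, 0, -1.0], 0.35],
    [[-1.0, 0.03, 0], [0, 0, -1.0], 0.35],
    [[-1.0, 0.03, 0], [0, 0, -1.0], 0.35],
  ],
)

```text
clock: 41.45
tcp_pos: [0.6394, -0.1385, 0.1596]
ee_rot: [0.0, 0.504, 0.864, -0.0]
contact_force: [0.4, 0.9, -1.2]
gripper_width: 0.35
grip_force: 0.0
```

```bash
python3 - <<'E'
from h import *
s=observe();print(s["tcp_pos"],s["clock"])
cs=snap("scene",13);cd=snap("side",13);cw=snap("wrist",13)
for x in lids(cs,cd,"yellow"):print(x[:2])
m=mask(cw,"orange");n,l,st,ce=cv2.connectedComponentsWithStats(m);i=1+np.argmax(st[1:,4]);ys,xs=np.nonzero(l==i)
P=np.array([onplane(cw,*b,.085) for b in cv2.boxPoints(cv2.minAreaRect(np.c_[xs,ys].astype(np.float32)))]);print(P.round(4).tolist())
print(go([.643,-.1335,.0425],92))
E
```

```text
[ 0.63938144 -0.13851209  0.15958647] 41.45
([0.3919, 0.1727, 0.0496], np.float64(0.0033))
([0.6367, -0.0151, 0.0612], np.float64(0.0029))
([0.6324, 0.0765, 0.0623], np.float64(0.0025))
([0.3859, 0.3363, 0.0493], np.float64(0.0031))
([0.6313, 0.164, 0.0626], np.float64(0.0019))
[[0.6184, -0.1416, 0.085], [0.6175, -0.1242, 0.085], [0.6665, -0.1223, 0.085], [0.6683, -0.1402, 0.085]]
([-0.0047, 0.011, 0.3906], 'yaw', np.float64(29.65), np.float64(-2.0784), 'tilt', np.float64(0.03))
```

Three yellow pots stand in the well (lid mids ≈0.062) and two on the board. Rotate to the knob's line and descend.

Emit:
apply_moves(
  increments=[
    [[-0.005, 0.011, 0], [0, 0, -0.28], 0.35],
    [[-0.005, 0.011, 0], [0, 0, -0.56], 0.35],
    [[-0.005, 0.011, 0], [0, 0, -0.84], 0.35],
    [[-0.005, 0.011, 0], [0, 0, -1.0], 0.35],
    [[-0.005, 0.011, 0], [0, 0, -1.0], 0.35],
  ],
)

```text
clock: 42.1
tcp_pos: [0.6433, -0.1327, 0.1598]
ee_rot: [-0.0, 0.26, 0.966, 0.0]
contact_force: [-0.7, -0.0, -0.4]
gripper_width: 0.35
grip_force: 0.0
```

Emit:
apply_moves(
  increments=[
    [[0, 0, 0], [0, 0, -0.28], 0.35],
    [[0, 0, 0], [0, 0, -0.56], 0.35],
    [[0, 0, 0], [0, 0, -0.84], 0.35],
    [[0, 0, 0], [0, 0, -1.0], 0.35],
    [[0, 0, 0], [0, 0, -1.0], 0.35],
    [[0, 0, 0], [0, 0, -1.0], 0.35],
  ],
)

```text
clock: 42.7
tcp_pos: [0.6433, -0.1335, 0.1599]
ee_rot: [-0.0, 0.005, 1.0, 0.0]
contact_force: [-0.9, -0.1, -0.0]
gripper_width: 0.35
grip_force: 0.0
```

```bash
python3 - <<'E'
from h import *
print(go([.643,-.1335,.0425],92))
E
```

```text
([0.001, 0.0001, 0.3913], 'yaw', np.float64(89.44), np.float64(-0.0853), 'tilt', np.float64(0.0))
```

Emit:
apply_moves(
  increments=[
    [[0, 0, 0.13], [0, 0, -0.085], 0.35],
    [[0, 0, 0.26], [0, 0, -0.085], 0.35],
    [[0, 0, 0.36], [0, 0, -0.085], 0.35],
    [[0, 0, 0.391], [0, 0, -0.085], 0.35],
    [[0, 0, 0.391], [0, 0, -0.085], 0.35],
    [[0, 0, 0.391], [0, 0, -0.085], 0.35],
  ],
  newtons=60,
)

```text
clock: 43.3
tcp_pos: [0.6442, -0.1344, 0.044]
ee_rot: [0.001, -0.019, 1.0, -0.0]
contact_force: [0.5, -0.8, 0.3]
gripper_width: 0.351
grip_force: 0.0
```

Emit:
apply_moves(
  increments=[
    [[0, 0, 0], [0, 0, 0], 0.0],
    [[0, 0, 0], [0, 0, 0], 0.0],
    [[0, 0, 0], [0, 0, 0], 0.0],
    [[0, 0, 0], [0, 0, 0], 0.0],
  ],
)

```text
clock: 43.7
tcp_pos: [0.6441, -0.1345, 0.0434]
ee_rot: [0.001, -0.019, 1.0, -0.0]
contact_force: [3.8, -0.6, 3.3]
gripper_width: 0.144
grip_force: 62.0
```

Emit:
apply_moves(
  increments=[
    [[0, 0, 0.015], [0, 0, 0], 0.0],
    [[0, 0, 0.03], [0, 0, 0], 0.0],
    [[0, 0, 0.03], [0, 0, 0], 0.0],
    [[0, 0, 0.03], [0, 0, 0], 0.0],
  ],
)

```text
clock: 44.1
tcp_pos: [0.6447, -0.1346, 0.0361]
ee_rot: [0.002, -0.019, 1.0, -0.001]
contact_force: [-4.4, 2.3, 38.0]
gripper_width: 0.144
grip_force: 66.9
```

On the stop (38 N). Turn clockwise 77°.

Emit:
apply_moves(
  increments=[
    [[0, 0, -0.002], [0, 0, 0.2], 0.0],
    [[0, 0, -0.002], [0, 0, 0.4], 0.0],
    [[0, 0, -0.002], [0, 0, 0.6], 0.0],
    [[0, 0, -0.002], [0, 0, 0.8], 0.0],
    [[0, 0, -0.002], [0, 0, 1.0], 0.0],
    [[0, 0, -0.002], [0, 0, 1.0], 0.0],
  ],
)

```text
clock: 44.7
tcp_pos: [0.6445, -0.1348, 0.0362]
ee_rot: [0.002, 0.242, 0.97, -0.0]
contact_force: [-3.5, -0.5, 31.6]
gripper_width: 0.145
grip_force: 65.9
```

Emit:
apply_moves(
  increments=[
    [[0, 0, 0], [0, 0, 0.2], 0.0],
    [[0, 0, 0], [0, 0, 0.4], 0.0],
    [[0, 0, 0], [0, 0, 0.6], 0.0],
    [[0, 0, 0], [0, 0, 0.8], 0.0],
    [[0, 0, 0], [0, 0, 1.0], 0.0],
    [[0, 0, 0], [0, 0, 1.0], 0.0],
  ],
)

```text
clock: 45.3
tcp_pos: [0.6444, -0.1349, 0.0362]
ee_rot: [0.002, 0.485, 0.874, 0.0]
contact_force: [-3.8, -1.4, 32.2]
gripper_width: 0.148
grip_force: 66.0
```

```bash
python3 - <<'E'
from h import *
print(go([.643,-.1335,.0425],14.7));s=observe();print(s["tcp_pos"],s["contact_force"],s["torque"])
E
```

```text
([0.0064, -0.0013, -0.0211], 'yaw', np.float64(31.97), np.float64(0.5757), 'tilt', np.float64(0.18))
[ 0.64436287 -0.13493444  0.03616116] [-3.81640993 -1.41768651 32.20378468] [-0.37565087  0.87811915 -0.11806049]
```

Emit:
apply_moves(
  increments=[
    [[0, 0, 0], [0, 0, 0.2], 0.0],
    [[0, 0, 0], [0, 0, 0.4], 0.0],
    [[0, 0, 0], [0, 0, 0.58], 0.0],
    [[0, 0, 0], [0, 0, 0.58], 0.0],
    [[0, 0, 0], [0, 0, 0.58], 0.0],
  ],
)

```text
clock: 45.8
tcp_pos: [0.6443, -0.135, 0.0362]
ee_rot: [0.001, 0.61, 0.792, 0.0]
contact_force: [-4.5, -2.3, 33.3]
gripper_width: 0.148
grip_force: 66.0
```

Emit:
apply_moves(
  increments=[
    [[0, 0, -0.02], [0, 0, 0], 0.0],
    [[0, 0, -0.028], [0, 0, 0], 0.0],
    [[0, 0, -0.028], [0, 0, 0], 0.4],
    [[0, 0, -0.028], [0, 0, 0], 0.4],
    [[0, 0, -0.028], [0, 0, 0], 0.4],
    [[0, 0, -0.1], [0, 0, 0], 0.4],
    [[0, 0, -0.25], [0, 0, 0], 0.4],
    [[0, 0, -0.4], [0, 0, 0], 0.4],
    [[0, 0, -0.5], [0, 0, 0], 0.4],
    [[0, 0, -0.5], [0, 0, 0], 0.4],
  ],
)

```text
clock: 46.8
tcp_pos: [0.6452, -0.1347, 0.1885]
ee_rot: [0.003, 0.61, 0.792, 0.001]
contact_force: [-0.1, 0.0, -0.9]
gripper_width: 0.403
grip_force: 0.0
```

```bash
python3 - <<'E'
from h import *
s=observe();print(s["tcp_pos"],s["clock"])
cs=snap("scene",14);cd=snap("side",14);cw=snap("wrist",14)
for x in lids(cs,cd,"yellow")+lids(cs,cd,"blue"):print(x[:2])
m=mask(cw,"orange");n,l,st,ce=cv2.connectedComponentsWithStats(m);i=1+np.argmax(st[1:,4]);ys,xs=np.nonzero(l==i)
P=np.array([onplane(cw,*b,.085) for b in cv2.boxPoints(cv2.minAreaRect(np.c_[xs,ys].astype(np.float32)))]);print(P.round(4).tolist())
a=cs["image"][70:300,150:450];b=cw["image"]
cv2.imwrite("pics/m8.png",np.hstack([cv2.resize(a,(400,307)),cv2.resize(b,(400,300))[:300] if 0 else cv2.resize(b,(400,307))])[:,:,::-1])
E
```

```text
[ 0.64524308 -0.13467448  0.18852305] 46.8
([0.3917, 0.1729, 0.0495], np.float64(0.0033))
([0.6367, -0.0132, 0.0624], np.float64(0.0027))
([0.6325, 0.0769, 0.0624], np.float64(0.002))
([0.3858, 0.3365, 0.0497], np.float64(0.0034))
([0.6312, 0.1634, 0.0622], np.float64(0.0024))
[[0.6305, -0.1121, 0.085], [0.6435, -0.1086, 0.085], [0.6563, -0.1551, 0.085], [0.6425, -0.1587, 0.085]]
```

View pics/m8.png

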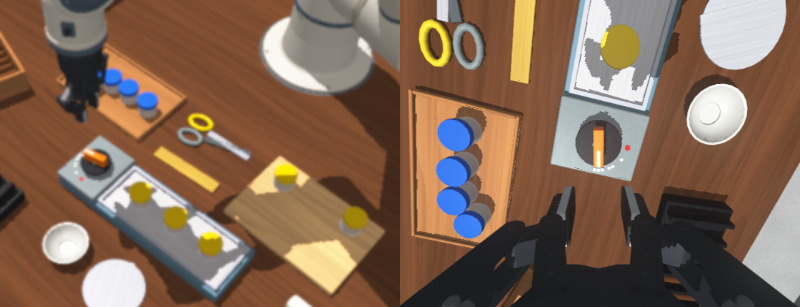

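The knob points at three dots (wrist crop (598,145)); three yellow in the well; the blue pot at the tray's far end (468,226) looks shifted. I'll measure it.

```bash
python3 - <<'E'
from h import *
cw,cs=load("wrist14"),load("scene14")
m=mask(cw,"blue");d=cv2.distanceTransform(m,cv2.DIST_L2,5)
print([ (b, onplane(cw,*b[:2],.043).round(4)) for b in blobs(cw,"blue")])
pk=(d==cv2.dilate(d,np.ones((25,25))))&(d>8);n,l,s,ce=cv2.connectedComponentsWithStats(pk.astype(np.uint8))
for c in ce[1:]: print(c, d[int(c[1]),int(c[0])],onplane(cw,*c,.043).round(4))
print(blobs(cs,"blue",30)); R["tray"]=((8,100,130),(20,230,255))
print("tray corners",[onplane(cw,*p,.014).round(4).tolist() for p in ((574-400,120/307*0+0),)])
sx,sy=560/400,420/307
print([ (n,onplane(cw,(u-400)*sx,v*sy,.014).round(4).tolist()) for n,(u,v) in dict(nl=(411,90),nr=(522,115),fr=(487,243),fl=(413,235)).items()])
E
```

```text
[((np.float64(77.5), np.float64(183.9), 1733, 53, 163, 50, 44), array([ 0.4379, -0.1796,  0.043 ])), ((np.float64(81.0), np.float64(269.1), 4074, 51, 214, 67, 112), array([ 0.4476, -0.2811,  0.043 ]))]
[ 78. 184.] 21.772097 [ 0.4385 -0.1796  0.043 ]
[ 74. 234.] 20.375196 [ 0.4374 -0.2385  0.043 ]
[ 76. 235.] 20.375196 [ 0.4396 -0.2392  0.043 ]
[ 74. 274.] 19.378298 [ 0.4401 -0.2896  0.043 ]
[ 97. 307.] 18.575197 [ 0.4693 -0.3285  0.043 ]
[(np.float64(57.7), np.float64(35.5), 9365, 0, 0, 150, 101), (np.float64(239.8), np.float64(131.6), 270, 228, 122, 25, 20), (np.float64(259.7), np.float64(145.4), 141, 253, 140, 14, 12)]
tray corners [[0.5001, 0.0173, 0.014]]
[('nl', [0.3518, -0.1398, 0.014]), ('nr', [0.5197, -0.1334, 0.014]), ('fr', [0.4907, -0.3867, 0.014]), ('fl', [0.3541, -0.4044, 0.014])]
```

One blue pot was nudged (the announced disturbance), but it still stands upright inside the tray, with its lid round and of the expected size, side by side with its neighbour. Everything else is in place, so I hand in.

```bash
python3 -c "
from rig import *
print(sign_off())"
```

```text
the job is handed in; nothing more can be done
None
```

The job is handed in, though no verdict was returned: four blue pots stand in the tray (one was nudged a few centimetres mid-run but is still upright and inside), three yellow pots stand in the well, the two spares are on the board, and the knob points at setting 3.

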